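Gauge spacer rings on a stepped taper and file them by size

TASK

Set the taper gauge's domed foot into the dished holder so that it stands upright and fully home. Then check the spacer rings one at a time, working from the left-hand one to the right-hand one (left and right as the robot sees them at the start): slide each fully down the gauge until it stops, read which step it stops at (step 1 is the lowest and widest, step 4 the thin tip), and lay it flat in the tray with that number of dots. Finish with every ring in its tray, the gauge still standing in the holder, and the bottle, carton and tape roll left alone.

Things in the scene. Friction and masses are not known exactly. Their poses are not given: they have to be found in the camera images.
- gauge_mid (a point): centre of the loose taper gauge, half-way up its 90 mm (45 mm above its underside), z up its axis; a turned metal spindle, about 0.45 kg, standing free on the bench at the start on the flat of its foot, 30 mm across. A ring that is fully down has its centre 1, 13, 25 or 37 mm above this point for step 1, 2, 3, 4.
- gauge_foot (a point): middle of the gauge's underside. Above it: domed foot widening from 30 to 45 mm at 9 mm and 56 mm at 20 mm, then a 56 mm flange up to 28 mm. A ring fits round its own step and stops with its underside on the top face of the step below (on the flange for step 1): 28, 40, 52 or 64 mm above this point for step 1, 2, 3, 4.
- gauge_tip (a point): top of the gauge's tip, 90 mm above its underside. Steps, each with a dark line and a coned upper edge: step 1 is 45 mm in diameter, 28 to 40 mm above the underside; step 2, 35.4 mm, 40 to 52 mm; step 3, 25.8 mm, 52 to 64 mm; step 4, the tip, 16.2 mm, 64 to 83 mm, then tapering to 8 mm at the top. The gauge can be lifted by its tip.
- dish_floor (a point): centre of the inner floor of the fixed steel holder: a 90 x 90 mm plate 5 mm thick with a concave cup, 70 mm outside and about 57 mm wide at the mouth, rim 22 mm above the bench. The floor is 6 mm above the bench; with the gauge home its underside rests on this floor. z up.
- ring_a_mid (a point): centre (half-way up, z its axis) of a plain aluminium spacer ring on its flat end, place in the starting row (if all present): leftmost (largest y); may be absent. 60 mm outside (ten-sided, 58.5 to 61.5), 36 mm tall, about 0.15 to 0.3 kg. Outsides are alike; the bore, 47.4, 37.8, 28.2 or 18.6 mm, fits step 1, 2, 3 or 4, each size at most once; which ring has which, the gauge tells.
- ring_b_mid (a point): centre (half-way up, z its axis) of a plain aluminium spacer ring on its flat end, place in the starting row (if all present): second from left; may be absent. 60 mm outside (ten-sided, 58.5 to 61.5), 36 mm tall, about 0.15 to 0.3 kg. Outsides are alike; the bore, 47.4, 37.8, 28.2 or 18.6 mm, fits step 1, 2, 3 or 4, each size at most once; which ring has which, the gauge tells.
- ring_c_mid (a point): centre (half-way up, z its axis) of a plain aluminium spacer ring on its flat end, place in the starting row (if all present): third from left; may be absent. 60 mm outside (ten-sided, 58.5 to 61.5), 36 mm tall, about 0.15 to 0.3 kg. Outsides are alike; the bore, 47.4, 37.8, 28.2 or 18.6 mm, fits step 1, 2, 3 or 4, each size at most once; which ring has which, the gauge tells.
- ring_d_mid (a point): centre (half-way up, z its axis) of a plain aluminium spacer ring on its flat end, place in the starting row (if all present): rightmost; may be absent. 60 mm outside (ten-sided, 58.5 to 61.5), 36 mm tall, about 0.15 to 0.3 kg. Outsides are alike; the bore, 47.4, 37.8, 28.2 or 18.6 mm, fits step 1, 2, 3 or 4, each size at most once; which ring has which, the gauge tells.
- tray1_in (a point): centre of the inner floor of the fixed tray with 1 dot, for rings that stop at step 1: grey, 84 x 84 mm outside, 76 x 76 mm inside, floor 4 mm above the bench, walls 10 mm above the floor; the black dots are on a white strip along its far (+x) side, 42 to 66 mm from this point, 6 mm high. x and y along the sides, z up.
- tray2_in (a point): centre of the inner floor of the fixed tray with 2 dots, for rings that stop at step 2: grey, 84 x 84 mm outside, 76 x 76 mm inside, floor 4 mm above the bench, walls 10 mm above the floor; the black dots are on a white strip along its far (+x) side, 42 to 66 mm from this point, 6 mm high. x and y along the sides, z up.
- tray3_in (a point): centre of the inner floor of the fixed tray with 3 dots, for rings that stop at step 3: grey, 84 x 84 mm outside, 76 x 76 mm inside, floor 4 mm above the bench, walls 10 mm above the floor; the black dots are on a white strip along its far (+x) side, 42 to 66 mm from this point, 6 mm high. x and y along the sides, z up.
- tray4_in (a point): centre of the inner floor of the fixed tray with 4 dots, for rings that stop at step 4: grey, 84 x 84 mm outside, 76 x 76 mm inside, floor 4 mm above the bench, walls 10 mm above the floor; the black dots are on a white strip along its far (+x) side, 42 to 66 mm from this point, 6 mm high. x and y along the sides, z up.
- bottle_mid (a point): centre of a clear bottle, 66 mm across, 170 mm tall; a bystander, leave alone
- carton_mid (a point): centre of a small white carton 120 x 85 x 60 mm; a bystander, leave alone
- tape_mid (a point): centre of a tape roll lying flat, 100 mm across, 48 mm tall; a bystander, leave alone

How it is judged:
On the way, in this order (a step that is already met when the one before it is completed fails the run):
1. the gauge stands upright, fully home in the holder (horizontal distance between gauge_mid and dish_floor below 0.006 m and z of gauge_mid in the frame of dish_floor between 0.041 and 0.049 m and angle between gauge_mid's own z axis and vertical below 0.1 rad), for 0.3 s.
2. ring a is on the gauge, stopped at its step (horizontal distance between ring_a_mid and gauge_mid below 0.006 m and z of ring_a_mid in the frame of gauge_mid between 0.0205 and 0.0295 m and angle between the z axis of ring_a_mid and the z axis of gauge_mid, either way round below 0.1 rad and horizontal distance between ring_a_mid and dish_floor below 0.01 m and z of ring_a_mid in the frame of dish_floor between 0.064 and 0.076 m), for 0.3 s.
3. ring b is on the gauge, stopped at its step (horizontal distance between ring_b_mid and gauge_mid below 0.006 m and z of ring_b_mid in the frame of gauge_mid between -0.0035 and 0.0055 m and angle between the z axis of ring_b_mid and the z axis of gauge_mid, either way round below 0.1 rad and horizontal distance between ring_b_mid and dish_floor below 0.01 m and z of ring_b_mid in the frame of dish_floor between 0.04 and 0.052 m), for 0.3 s.
4. ring c is on the gauge, stopped at its step (horizontal distance between ring_c_mid and gauge_mid below 0.006 m and z of ring_c_mid in the frame of gauge_mid between 0.0325 and 0.0415 m and angle between the z axis of ring_c_mid and the z axis of gauge_mid, either way round below 0.1 rad and horizontal distance between ring_c_mid and dish_floor below 0.01 m and z of ring_c_mid in the frame of dish_floor between 0.076 and 0.088 m), for 0.3 s.
5. ring d is on the gauge, stopped at its step (horizontal distance between ring_d_mid and gauge_mid below 0.006 m and z of ring_d_mid in the frame of gauge_mid between 0.0085 and 0.0175 m and angle between the z axis of ring_d_mid and the z axis of gauge_mid, either way round below 0.1 rad and horizontal distance between ring_d_mid and dish_floor below 0.01 m and z of ring_d_mid in the frame of dish_floor between 0.052 and 0.064 m), for 0.3 s.
At the end, for the whole second after the job is handed in: Every ring lies flat (within 0.1 rad, at rest) on the floor of the tray whose dots match the step it stopped at, its centre within 16 mm of the tray's centre each way; the gauge stands in the holder, within 6 mm of its centre, 4 mm in height and 0.1 rad of upright (all of step 1 and x of ring_a_mid in the frame of tray3_in between -0.016 and 0.016 m and y of ring_a_mid in the frame of tray3_in between -0.016 and 0.016 m and z of ring_a_mid in the frame of tray3_in between 0.012 and 0.023 m and angle between each of ring_a_mid, ring_b_mid, ring_c_mid, ring_d_mid's own z axis and vertical below 0.1 rad and linear speed of each of ring_a, ring_b, ring_c, ring_d below 0.02 m/s and x of ring_b_mid in the frame of tray1_in between -0.016 and 0.016 m and y of ring_b_mid in the frame of tray1_in between -0.016 and 0.016 m and z of ring_b_mid in the frame of tray1_in between 0.012 and 0.023 m and x of ring_c_mid in the frame of tray4_in between -0.016 and 0.016 m and y of ring_c_mid in the frame of tray4_in between -0.016 and 0.016 m and z of ring_c_mid in the frame of tray4_in between 0.012 and 0.023 m and x of ring_d_mid in the frame of tray2_in between -0.016 and 0.016 m and y of ring_d_mid in the frame of tray2_in between -0.016 and 0.016 m and z of ring_d_mid in the frame of tray2_in between 0.012 and 0.023 m); the robot touches nothing.
It fails at once if the bottle is pushed aside by more than 25 mm (distance of bottle_mid from where it was at the start of the episode above 0.025 m).
It fails at once if the carton is pushed aside by more than 25 mm (distance of carton_mid from where it was at the start of the episode above 0.025 m).
It fails at once if the tape is pushed aside by more than 25 mm (distance of tape_mid from where it was at the start of the episode above 0.025 m).
It fails at once if the gauge is knocked over (angle between gauge_mid's own z axis and vertical above 0.7 rad).
Of ring_a, ring_b, ring_c, ring_d only 3 to 4 are there at a start; the rules pass over those that are not, and their reading is None.
At some moment in a run one of ring_a, ring_b, ring_c, ring_d may be knocked a few centimetres aside while the robot is not near it.
It also fails if it takes over 210 s, if anything falls off the work surface, if the arm or the gripper's body presses on something with over 40 N, if the wrist force passes 120 N, or if a joint passes its speed limit or range.

ROBOT

A 6-joint arm with a two-finger parallel gripper is mounted at the origin on the work surface. World frame = base frame: x ahead of the robot, y to its left, z up, the work surface at z = 0. Lengths are in m, angles in rad, forces in N, time in s.
With the tool pointing down it reaches from about 0.275 to 0.75 m from the base axis. Payload 10.2 kg.
Tool frame: the origin (TCP) lies on the centre line of the jaws, within the pads' length; the fingertips stand 19 mm ahead of it and the grasp point (between the pads) is the TCP; x points along the fingers, y is the direction in which the jaws open and shut, and the axes are right-handed (so a half turn about x gives the same grasp; the last joint's range is limited). The gripper opens to 85 mm and grips with 20 to 120 N. Pads are 22 mm wide; open, the fingers measure 114 mm over their backs; the gripper's body (76 mm by 85 mm) begins 54 mm behind the grasp point. The pads swing forward as they close: fully open they stand 13 mm farther back than shut.
Start: joints at [0.932, 0.313, 1.498, -0, 1.331, -0.223], TCP at [0.212, 0.48, 0.25] pointing down, gripper open.
Joint ranges: [-2.94, 2.94], [-0.97, 2.17], [0.19, 2.56], [-1.23, 4.37], [0.02, 3.11], [-2.88, 2.88]. Speed limits (rad/s): [2.39, 2.39, 3.01, 3.14, 3.14, 3.14].

INTERFACE

Orientations are given as a unit quaternion [x, y, z, w].
In Python, from workcell import monitor, cams, job_done gives the robot as it stands.
- The arm moves only by the shell command python3 -m handwheel 'ROWS' [FORCE]. ROWS is JSON, a list of rows, each a list of 7 numbers: the shift along the world's x, y, z scaled (see below), then the turn, a rotation vector about the world's x, y, z scaled (see below), then the closure, from -1 (fully open) to 1 (shut). In form: [[x, y, z, ax, ay, az, jaw], ...]. A call has exactly 8 rows; each row is the pose to reach, as a shift and turn from the pose commanded when the call began; what a row does not reach only later rows make up. The controller multiplies each number of a shift by 0.5 m and each number of a turn by 120 degrees. A row lasts 1/8 s, in which the tool goes at most 62.5 mm and 10.7 degrees, less where a joint would pass 70% of its speed; a pose out of reach is approached as far as the arm can. A call with a number of a shift or a turn outside -1 to 1 is refused whole. A call with a gripper value outside its range is refused whole. The fingers move at their own pace and stop on an object; FORCE is the grip in N (left out, the last holds). Time passes only in rows, so rows that repeat a pose let the fingers close, or fill a call up. It gives the time, the measured TCP pose, the force and the opening at its end, in the units of the state.
- monitor.get_state(): the state, without advancing time (a new reading comes with each control period).
- cams.capture(name): name is "scene" or "top" or "wrist"; returns the picture (420x560x3 uint8, blue, green, red); there is no depth.
- cams.get_calibration(name): a dict with "fx", "fy", "cx", "cy" (pixels), "distortion" ([k1, k2, p1, p2, k3] as OpenCV has them; the pictures are not rectified), "camera_from_world" (4x4, takes a point from world to camera coordinates); the wrist camera has in their place "mount" (4x4, takes a point from camera to tool coordinates, whose origin is the TCP and whose axes are the tool frame's). Camera axes: x right, y up, looking along -z (the intrinsics and any distortion apply to the point x, -y, -z); pixel columns grow to the right and rows downward; lengths in m; the calibration is good to about 2 mm. A picture is of the moment at which its call begins: read the wrist's pose just before it. get_calibration takes no time and is no camera call.
- job_done(): hands the job in, once; it reports no verdict.
The state is a dict: "time": time; "q": joint angles; "joint_velocities": joint speeds; "effort": joint torques, N m; "ee_pos": TCP position; "tool_rot": TCP orientation; "wrist_force": force on the tool from outside, world axes, zero at the start; "torque": the same for the moment, N m; "gripper_width": finger opening in m.
Only numpy, scipy, OpenCV 4.12 (cv2) and the standard library are available. Lean on these libraries where they do the work, as an engineer would, in place of code of your own. Each camera call takes 0.05 s, during which the arm holds its last target.

## Working session

There is one attempt and no reset: what is moved stays moved. The work goes in short steps, Python scripts to look and compute and a shell command to move; the robot and the scene stay as the last step left them, time stands still between calls to the robot, and variables do not carry over. Pictures are saved under pics/ and viewed, and the job is handed in when it is done.

```bash
ls; mkdir -p pics
python3 - <<'E'
from workcell import monitor,cams
import cv2
s=monitor.get_state();print(s)
for n in ("scene","top","wrist"):
    cv2.imwrite(f"pics/{n}0.png",cams.capture(n)); print(n,cams.get_calibration(n))
E
```

```text
pics
{'time': 0.0, 'q': array([ 9.31600136e-01,  3.13453832e-01,  1.49847390e+00, -8.34823189e-06,
        1.33102015e+00, -2.23381633e-01]), 'joint_velocities': array([ 0.00016152, -0.00051593, -0.00047444, -0.00090901,  0.00039262,
        0.00034352]), 'effort': array([ 6.07522852e-04, -4.12253773e+01, -2.59748626e+01, -1.79537337e-04,
        4.03672631e-03,  3.66017173e-05]), 'ee_pos': array([0.21191646, 0.48005499, 0.24971925]), 'tool_rot': array([ 0.14551863,  0.69207694, -0.14639157,  0.69168154]), 'wrist_force': array([0.10462981, 1.20730426, 0.0145917 ]), 'torque': array([-0.00332047, -0.02013212,  0.03892608]), 'gripper_width': 0.08572490879949148}
scene {'fx': 490.88510849780874, 'fy': 490.88510849780874, 'cx': 279.06963649724537, 'cy': 200.9979124298069, 'distortion': array([-0.18014568,  0.        ,  0.        ,  0.        ,  0.        ]), 'camera_from_world': array([[-0.72067419,  0.69303029,  0.01837729,  0.37144317],
       [-0.52679874, -0.56465913,  0.63532917,  0.22077815],
       [ 0.45067926,  0.4481842 ,  0.77202275, -1.44603701],
       [ 0.        ,  0.      
[... 343 characters left out ...]
7,  0.20542035, -0.523581  ],
       [-0.20485465, -0.0152705 ,  0.97867328, -1.03030457],
       [ 0.        ,  0.        ,  0.        ,  1.        ]])}
wrist {'fx': 343.1320911572952, 'fy': 343.1320911572952, 'cx': 277.68542818171187, 'cy': 207.2940562783237, 'distortion': array([-0.08350353,  0.        ,  0.        ,  0.        ,  0.        ]), 'mount': array([[ 3.54446929e-04,  3.03057141e-01, -9.52972321e-01,
        -1.24259461e-01],
       [ 9.99999550e-01,  7.30918259e-04,  6.04379324e-04,
        -1.39705136e-03],
       [ 8.79706339e-04, -9.52972106e-01, -3.03056745e-01,
        -7.78885531e-02],
       [ 0.00000000e+00,  0.00000000e+00,  0.00000000e+00,
         1.00000000e+00]])}
```

View pics/scene0.png

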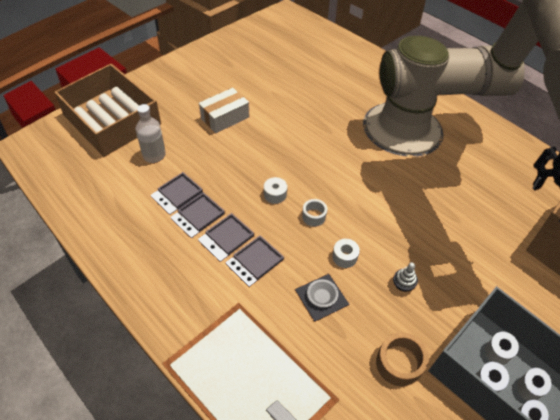

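View pics/top0.png

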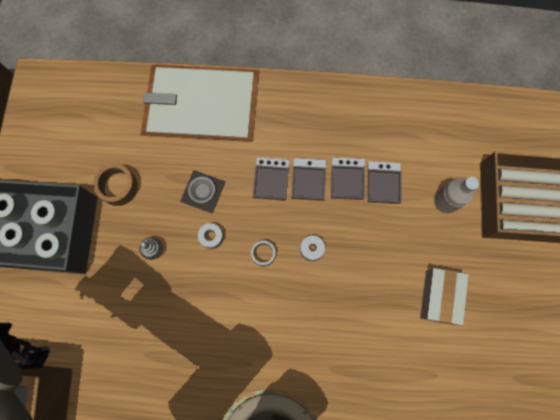

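View pics/wrist0.png

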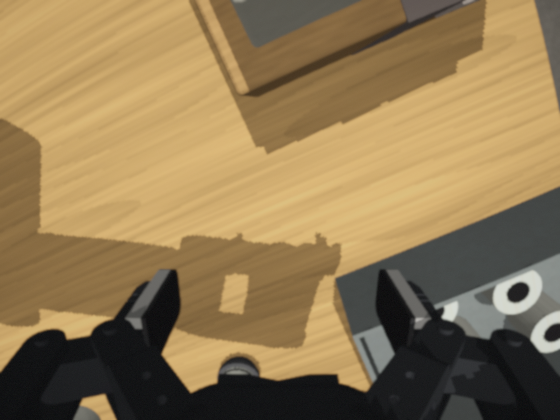

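```bash
cat > h.py <<'E'
import numpy as np, cv2
from workcell import monitor,cams
from scipy.spatial.transform import Rotation as R
def cal(n):
    c=cams.get_calibration(n); K=np.array([[c['fx'],0,c['cx']],[0,c['fy'],c['cy']],[0,0,1]]); return c,K
def ray(n,uv,st=None):
    c,K=cal(n); uv=np.array(uv,float).reshape(-1,1,2)
    p=cv2.undistortPoints(uv,K,c['distortion']).reshape(-1,2)
    d=np.c_[p[:,0],-p[:,1],-np.ones(len(p))]
    if n=='wrist':
        T=np.eye(4);T[:3,:3]=R.from_quat(st['tool_rot']).as_matrix();T[:3,3]=st['ee_pos']; W=T@c['mount']
    else: W=np.linalg.inv(c['camera_from_world'])
    d=d@W[:3,:3].T; return W[:3,3],d/np.linalg.norm(d,axis=1)[:,None]
def plane(n,uv,z,st=None):
    o,d=ray(n,uv,st); return o+d*((z-o[2])/d[:,2])[:,None]
def tri(rs):
    A=np.zeros((3,3));b=np.zeros(3)
    for o,d in rs:
        d=d.reshape(3); M=np.eye(3)-np.outer(d,d);A+=M;b+=M@o
    p=np.linalg.solve(A,b); e=[np.linalg.norm(np.cross(p-o,d.reshape(3))) for o,d in rs]
    return p,np.array(e)
def proj(n,P,st=None):
    c,K=cal(n)
    if n=='wrist':
        T=np.eye(4);T[:3,:3]=R.from_quat(st['tool_rot']).as_matrix();T[:3,3]=st['ee_pos']; W=np.linalg.inv(T@c['mount'])
    else: W=c['camera_from_world']
    P=np.atleast_2d(P)@W[:3,:3].T+W[:3,3]
    P=P*[1,-1,-1]
    return cv2.projectPoints(P,np.zeros(3),np.zeros(3),K,c['distortion'])[0].reshape(-1,2)
def shot(n,name):
    st=monitor.get_state(); im=cams.capture(n); cv2.imwrite(f'pics/{name}.png',im); return im,st
def crop(im,x,y,w,h,s,name):
    cv2.imwrite(f'pics/{name}.png',cv2.resize(im[y:y+h,x:x+w],None,fx=s,fy=s,interpolation=cv2.INTER_CUBIC))
E
python3 - <<'E'
from h import *
t=cv2.imread('pics/top0.png');s=cv2.imread('pics/scene0.png')
crop(t,120,150,300,120,2.6,'t0a'); crop(s,140,160,300,170,2.6,'s0a')
E
```

```text
(no output)
```

View pics/t0a.png

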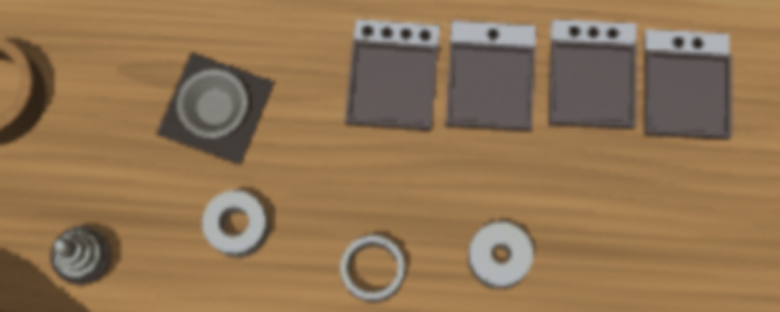

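View pics/s0a.png

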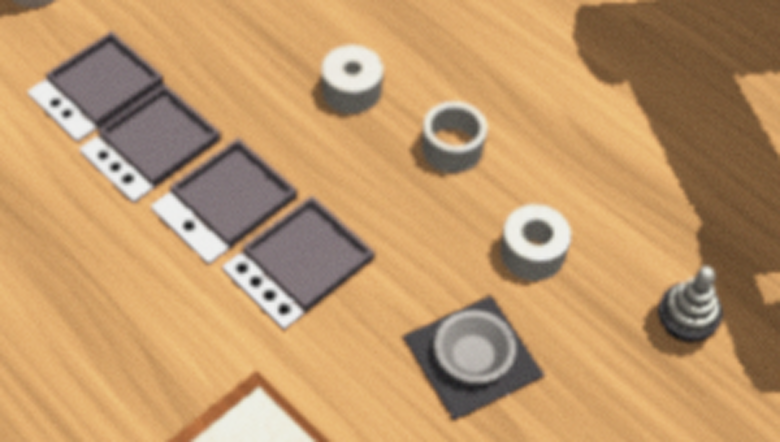

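Run:
```python
from h import *
t=cv2.imread('pics/top0.png');s=cv2.imread('pics/scene0.png')
def blob(im,x,y,r,th):
    hsv=cv2.cvtColor(im,cv2.COLOR_BGR2HSV); m=((hsv[...,1]<50)&(hsv[...,2]>th)).astype(np.uint8)
    k=np.zeros_like(m);k[y-r:y+r,x-r:x+r]=m[y-r:y+r,x-r:x+r]
    cs,_=cv2.findContours(k,cv2.RETR_EXTERNAL,cv2.CHAIN_APPROX_NONE); c=max(cs,key=cv2.contourArea)
    return cv2.fitEllipse(c)
for nm,a,b in (('r1',(210,235),(346,249)),('r2',(264,252),(314,207)),('r3',(313,247),(275,186))):
    e=blob(t,*a,22,150);f=blob(s,*b,20,165)
    print(nm,np.round(e,1).tolist() if 0 else e,f)
    p,er=tri([ray('top',e[0]),ray('scene',f[0])]);print(p,er, plane('top',[e[0]],.036)[0],plane('scene',[f[0]],.036)[0])
for nm,a,b in (('tip',(144.2,243.5),(411.5,264.2)),('dishfloor',(120+214/2.6,150+106/2.6),(140+473/2.6,160+352/2.6)),('rim',(120+212/2.6,150+103/2.6),(140+476/2.6,160+346/2.6))):
    print(nm,tri([ray('top',a),ray('scene',b)]))
# trays corners in crop coords (floor-level/rim corners)
import itertools
T=np.array([[[354,42],[439,46],[432,130],[347,124]],[[451,44],[536,47],[530,131],[447,126]],[[552,43],[636,45],[635,129],[549,125]],[[646,53],[730,54],[730,137],[646,134]]],float)/2.6+[120,150]
S=np.array([[[244,254],[312,200],[374,256],[306,310]],[[171,190],[237,141],[297,194],[231,247]],[[99,134],[165,87],[219,134],[153,182]],[[48,79],[111,33],[162,78],[96,126]]],float)/2.6+[140,160]
for a,b in zip(T,S):
    A=plane('top',a,.014);B=plane('scene',b,.014)
    print(A.mean(0),B.mean(0),'yaw',np.degrees(np.arctan2(*(A[0]-A[3])[[1,0]])))
    print(tri([ray('top',a.mean(0)),ray('scene',b.mean(0))]))
```

```text
r1 ((209.08306884765625, 234.8333282470703), (22.116729736328125, 23.09113311767578), 56.80550765991211) ((346.2037048339844, 249.1247100830078), (20.132143020629883, 24.773773193359375), 104.19465637207031)
[0.47538258 0.18004711 0.03212187] [0.00061548 0.00061548] [0.4751113  0.17885072 0.036     ] [0.47732913 0.18192322 0.036     ]
r2 ((262.52252197265625, 252.36480712890625), (21.991830825805664, 22.44464874267578), 67.70477294921875) ((314.6802978515625, 208.35855102539062), (17.89081382751465, 23.39110565185547), 98.1108169555664)
[0.44147481 0.04680441 0.03202406] [0.00094043 0.00094043] [0.44151804 0.04582905 0.036     ] [0.44346502 0.04956456 0.036     ]
r3 ((312.29620361328125, 247.0903778076172), (22.12471580505371, 23.425352096557617), 115.35256958007812) ((275.1051025390625, 186.10923767089844), (16.580842971801758, 22.732498168945312), 93.22953796386719)
[ 0.46245264 -0.07219703  0.03169   ] [0.00125641 0.00125641] [ 0.46258466 -0.07296288  0.036     ] [ 0.46444577 -0.06840063  0.036     ]
tip (array([0.43483829, 0.32183759, 0.08510041]), array([0.00258781, 0.00258781])
[... 204 characters left out ...]
   ] [0.62961676 0.05114391 0.014     ] yaw 0.04388313710080335
(array([ 0.62523965,  0.04198324, -0.00116968]), array([0.00278779, 0.00278779]))
[ 0.62805564 -0.0564063   0.014     ] [ 0.63445071 -0.04583968  0.014     ] yaw 1.0058383488750309
(array([ 6.30325085e-01, -5.52056263e-02,  1.82895962e-04]), array([0.00221057, 0.00221057]))
[ 0.6366097  -0.15587513  0.014     ] [ 0.64245453 -0.14709426  0.014     ] yaw 0.5911434245848063
(array([ 0.63880302, -0.15613903,  0.00207803]), array([0.00155253, 0.00155253]))
[ 0.63413628 -0.24934938  0.014     ] [ 0.63926581 -0.23931413  0.014     ] yaw 1.5960735333392555
(array([ 0.63586289, -0.25005829,  0.00212794]), array([0.00215527, 0.00215527]))
```

Run:
```python
from h import *
s=monitor.get_state();print(R.from_quat(s['tool_rot']).as_matrix().round(3))
for x in ([.435,.322,.09],):print(proj('wrist',x,s))
```

```text
[[-0.001  0.404  0.915]
 [-0.001  0.915 -0.404]
 [-1.    -0.001 -0.   ]]
[[231.36806022 421.57591192]]
```

```bash
python3 -m handwheel '[[0.09,-0.065,-0.02,0,0,0.05,-1],[0.18,-0.13,-0.04,0,0,0.1,-1],[0.27,-0.19,-0.06,0,0,0.15,-1],[0.36,-0.25,-0.08,0,0,0.198,-1],[0.446,-0.316,-0.1,0,0,0.198,-1],[0.446,-0.316,-0.1,0,0,0.198,-1],[0.446,-0.316,-0.1,0,0,0.198,-1],[0.446,-0.316,-0.1,0,0,0.198,-1]]'
python3 - <<'E'
from h import *
im,st=shot('wrist','w1');print(st['ee_pos'],st['q'],R.from_quat(st['tool_rot']).as_matrix().round(3).tolist(),st['wrist_force'])
for x in ([.435,.322,.09],):print(proj('wrist',x,st))
E
```

```text
time: 1.15
ee_pos: [0.4343, 0.3231, 0.2006]
tool_rot: [-0.0, 0.707, 0.0, 0.707]
wrist_force: [-0.0, -0.8, 0.3]
gripper_width: 0.0854
[0.43428808 0.32306728 0.20055983] [ 4.22985046e-01  3.90931032e-01  1.52235109e+00  1.17734730e-04
  1.22802369e+00 -1.14829300e+00] [[0.0, -0.0, 1.0], [0.0, 1.0, 0.0], [-1.0, 0.0, 0.0]] [-0.01949958 -0.77725968  0.31340806]
[[277.95677638 213.19811535]]
```

View pics/w1.png

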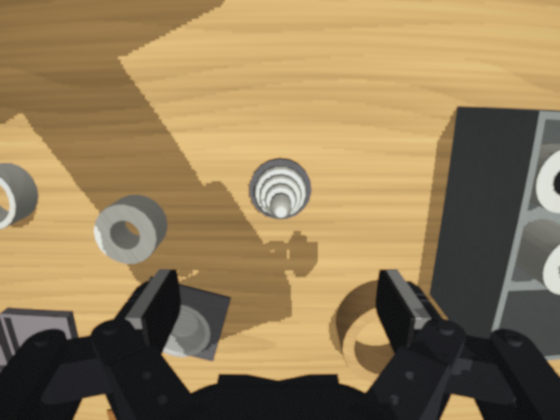

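Run:
```python
from h import *
im=cv2.imread('pics/w1.png'); crop(im,220,140,120,100,6,'w1c'); crop(im,130,250,130,130,4.5,'w1d')
```

```text
(no output)
```

View pics/w1c.png

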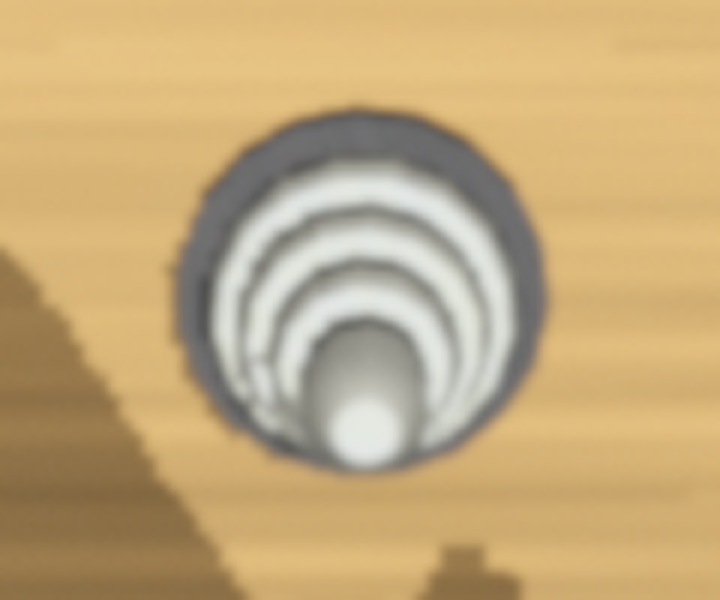

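View pics/w1d.png

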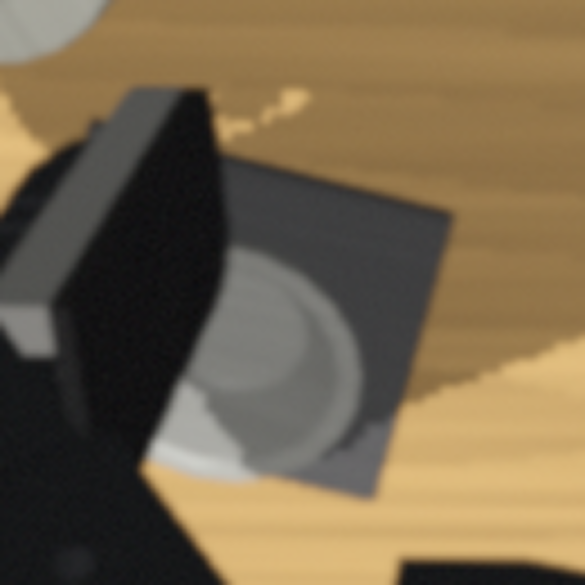

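Run:
```python
from h import *
st={'ee_pos':np.array([0.43428808,0.32306728,0.20055983]),'tool_rot':[0,.70711,0,.70711]}
print(plane('wrist',[[281-.1,212.2]],.09,st),plane('wrist',[[280.2,187.9]],.026,st))
print('2view tip',tri([ray('wrist',[280.9,212.2],st),ray('top',(144.2,243.5)),ray('scene',(411.5,264.2))]), tri([ray('wrist',[280.9,212.2],st),ray('scene',(411.5,264.2))]))
```

```text
[[0.43421755 0.32409914 0.09      ]] [[0.43257281 0.32401173 0.026     ]]
2view tip (array([0.43523789, 0.32263669, 0.08549459]), array([0.00157057, 0.00320857, 0.0021291 ])) (array([0.43492964, 0.32426854, 0.08775681]), array([0.00015291, 0.00015291]))
```

```bash
python3 -m handwheel '[[0,0.002,-0.08,0,0,0,-1],[0,0.002,-0.15,0,0,0,-1],[0,0.002,-0.2,0,0,0,-1],[0,0.002,-0.226,0,0,0,-1],[0,0.002,-0.226,0,0,0,-1],[0,0.002,-0.226,0,0,0,-0.4],[0,0.002,-0.226,0,0,0,0.2],[0,0.002,-0.226,0,0,0,0.6]]' 60
python3 -m handwheel '[[0,0,0,0,0,0,1],[0,0,0,0,0,0,1],[0,0,0,0,0,0,1],[0,0,0,0,0,0,1],[0,0,0,0,0,0,1],[0,0,0,0,0,0,1],[0,0,0,0,0,0,1],[0,0,0,0,0,0,1]]'
python3 - <<'E'
from h import *
im,st=shot('wrist','w2');im2,_=shot('scene','s2')
crop(im2,340,200,140,110,5,'s2c')
E
```

```text
time: 2.2
ee_pos: [0.4353, 0.3233, 0.0878]
tool_rot: [0.001, 0.707, -0.0, 0.707]
wrist_force: [-0.6, -0.0, -0.3]
gripper_width: 0.0327
time: 3.2
ee_pos: [0.4353, 0.3236, 0.0877]
tool_rot: [0.001, 0.707, -0.0, 0.707]
wrist_force: [-0.9, 1.9, 6.7]
gripper_width: 0.0134
```

View pics/w2.png

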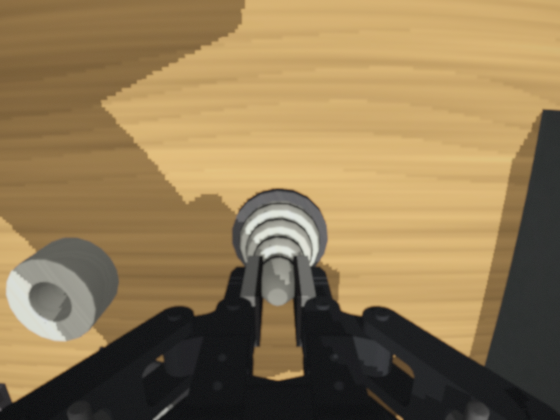

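View pics/s2c.png

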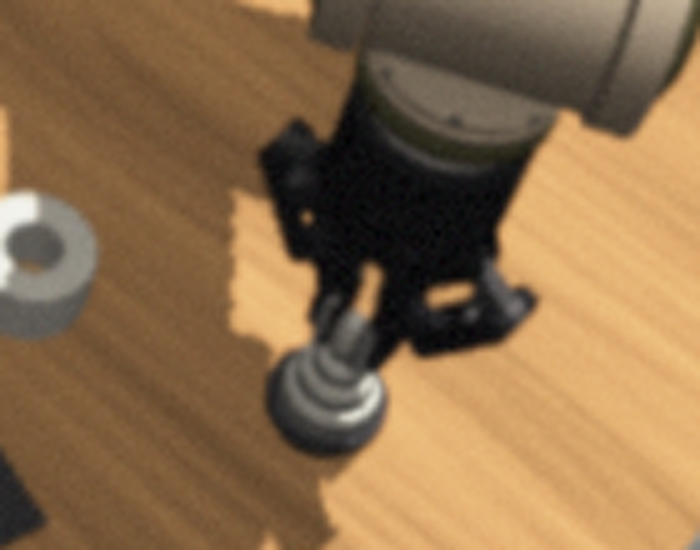

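Run:
```python
from h import *
im=cv2.imread('pics/w2.png'); crop(im,215,180,130,140,4.2,'w2c')
st=monitor.get_state();print(st['gripper_width'],st['wrist_force'])
for z in (.064,.083,.09): print(z,proj('wrist',[.434,.324,z],st))
```

```text
0.013431629001802456 [-0.29402413  0.98643845  5.96580972]
0.064 [[281.16960451 266.8354452 ]]
0.083 [[281.60620589 287.54364281]]
0.09 [[281.79422351 296.4822395 ]]
```

View pics/w2c.png

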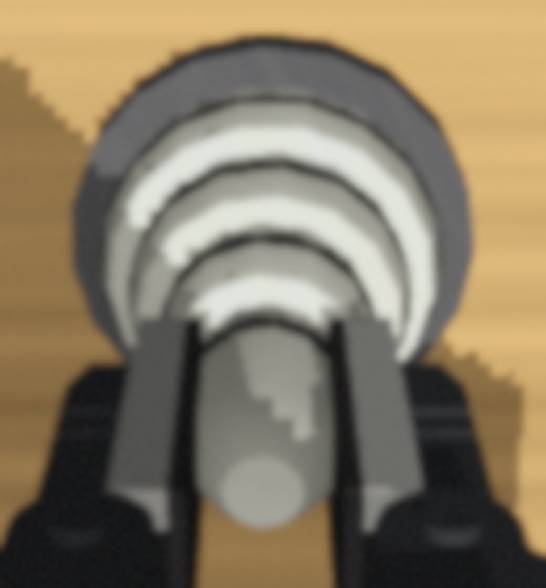

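```bash
python3 -m handwheel '[[0,0,0.005,0,0,0,1],[0,0,0.01,0,0,0,1],[0,0,0.02,0,0,0,1],[0,0,0.03,0,0,0,1],[0,0,0.04,0,0,0,1],[0,0,0.06,0,0,0,1],[0,0,0.06,0,0,0,1],[0,0,0.06,0,0,0,1]]' 80
python3 - <<'E'
from h import *
im,st=shot('wrist','w3');crop(im,215,180,130,140,4.2,'w3c');print(st['wrist_force'],st['ee_pos'])
E
```

```text
time: 4.3
ee_pos: [0.435, 0.3232, 0.1172]
tool_rot: [0.0, 0.707, -0.0, 0.707]
wrist_force: [-0.7, 0.9, -3.8]
gripper_width: 0.0129
[-0.74832001  0.88426949 -3.76607093] [0.43497988 0.32323058 0.11721942]
```

View pics/w3c.png

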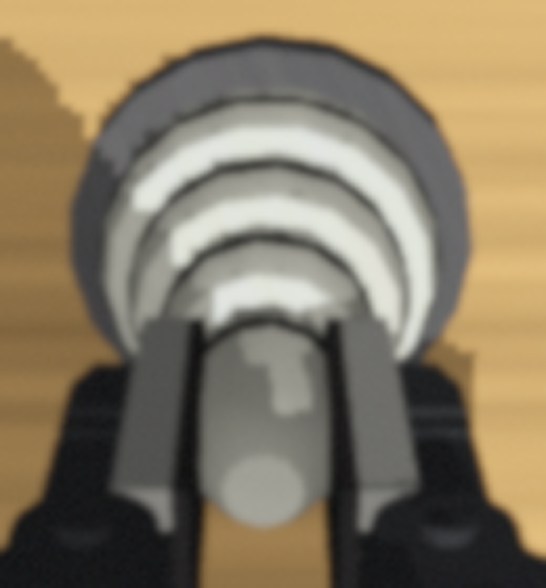

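```bash
python3 -m handwheel '[[0.02,-0.01,0.08,0,0,0,1],[0.08,-0.05,0.15,0,0,0,1],[0.17,-0.09,0.166,0,0,0,1],[0.26,-0.14,0.166,0,0,0,1],[0.35,-0.19,0.166,0,0,0,1],[0.41,-0.216,0.166,0,0,0,1],[0.41,-0.216,0.166,0,0,0,1],[0.41,-0.216,0.166,0,0,0,1]]' 80
python3 - <<'E'
from h import *
im,st=shot('wrist','w4');print(st['wrist_force'],st['ee_pos'].tolist(),st['gripper_width'], st['tool_rot'].tolist())
E
```

```text
time: 5.35
ee_pos: [0.6395, 0.2156, 0.1997]
tool_rot: [0.0, 0.708, -0.0, 0.707]
wrist_force: [-0.4, 0.3, -4.1]
gripper_width: 0.0129
[-0.4353544   0.31608992 -4.13645881] [0.639488107468746, 0.21557408219790172, 0.19967053310238153] 0.012942674587646807 [0.0002952792825219075, 0.7076401177647882, -0.0002881121907375812, 0.7065729215950379]
```

View pics/w4.png

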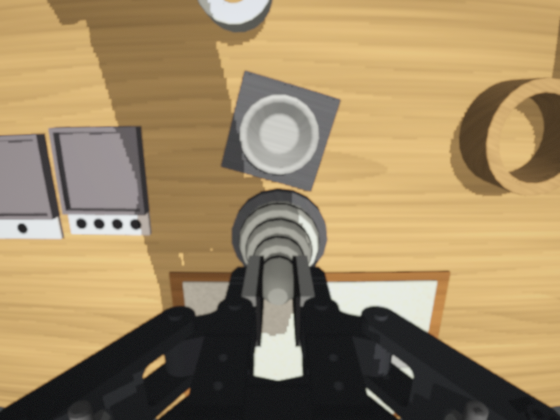

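Run:
```python
from h import *
im=cv2.imread('pics/w4.png'); crop(im,215,65,130,130,4.5,'w4c');crop(im,40,110,130,130,4.5,'w4t')
```

```text
(no output)
```

View pics/w4c.png

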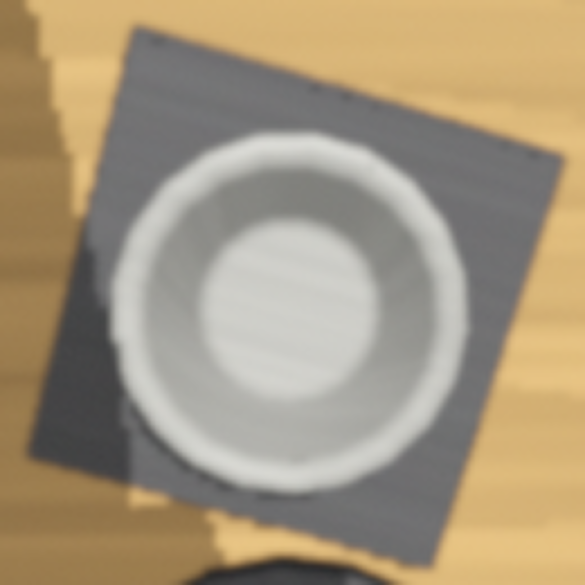

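View pics/w4t.png

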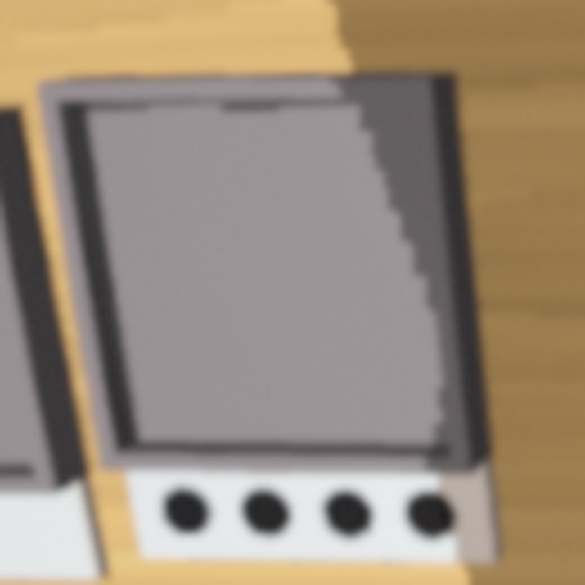

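Run:
```python
from h import *
st={'ee_pos':np.array([0.639488107468746, 0.21557408219790172, 0.19967053310238153]),'tool_rot':[0.00029,.70764,-.000288,.706573]}
f=lambda p:np.array(p)/4.5+[215,65]
print('floor',plane('wrist',f([[289,310]]),.006,st),'plate',plane('wrist',f([[134,26],[564,156],[432,568],[28,455]]),.005,st).mean(0),'rim in',plane('wrist',f([[290,311]]),.022,st))
g=lambda p:np.array(p)/4.5+[40,110]
c=g([[40,83],[437,77],[462,470],[105,468]]);P=plane('wrist',c,.014,st);print(P,P.mean(0))
print('tri floor',tri([ray('wrist',f([[289,310]]),st),ray('top',(120+214/2.6,150+106/2.6)),ray('scene',(140+473/2.6,160+352/2.6))]))
im=cv2.imread('pics/w4.png');crop(im,215,180,130,140,4.2,'w4g')
```

```text
floor [[0.59146235 0.21573633 0.006     ]] plate [0.5911966  0.21585381 0.005     ] rim in [[0.59013397 0.21586796 0.022     ]]
[[0.582627   0.00317561 0.014     ]
 [0.58350265 0.08800161 0.014     ]
 [0.66633254 0.0836322  0.014     ]
 [0.66590675 0.00228019 0.014     ]] [0.62459223 0.0442724  0.014     ]
tri floor (array([0.59171134, 0.21495415, 0.00479825]), array([0.00079818, 0.0016406 , 0.0009259 ]))
```

View pics/w4g.png

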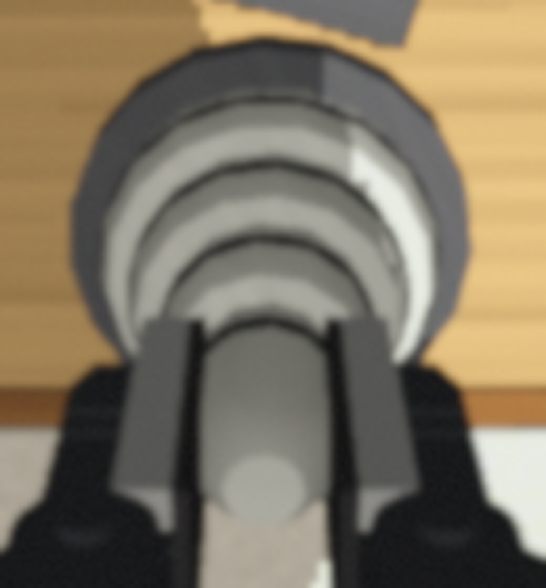

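Run:
```python
from h import *
st={'ee_pos':np.array([0.639488107468746, 0.21557408219790172, 0.19967053310238153]),'tool_rot':[0.00029,.70764,-.000288,.706573]}
print(plane('wrist',[[277.6,296.6]],.1997+.0022,st)-st['ee_pos'])
print(plane('wrist',[[279.5,237]],.1997+.002-.065,st)-st['ee_pos'])
# flange bottom-edge/top circle at -(90-28)
from scipy.spatial.transform import Rotation
th=np.linspace(0,2*np.pi,60)
for z in (28,20):
  q=proj('wrist',st['ee_pos']+np.c_[-.001+.028*np.cos(th),.028*np.sin(th)-.001,0*th+.0022-.09+z/1e3],st); print(z,q.min(0),q.max(0))
print('meas', 215+73/4.2,215+469/4.2,180+38/4.2)
```

```text
[[-0.00126869 -0.00127179  0.00222947]]
[[-0.00064208 -0.00019703 -0.06297053]]
28 [229.91078851 191.90163697] [326.37557578 281.17056693]
20 [231.66808435 188.3191913 ] [324.59586863 274.75856719]
meas 232.38095238095238 326.66666666666663 189.04761904761904
```

```bash
python3 -m handwheel '[[-0.05,0.001,0,0,0,0,1],[-0.095,0.001,-0.03,0,0,0,1],[-0.095,0.001,-0.09,0,0,0,1],[-0.095,0.001,-0.13,0,0,0,1],[-0.095,0.001,-0.15,0,0,0,1],[-0.095,0.001,-0.17,0,0,0,1],[-0.095,0.001,-0.184,0,0,0,1],[-0.095,0.001,-0.184,0,0,0,1]]'
python3 -m handwheel '[[0,0,-0.003,0,0,0,1],[0,0,-0.006,0,0,0,1],[0,0,-0.009,0,0,0,1],[0,0,-0.012,0,0,0,1],[0,0,-0.015,0,0,0,1],[0,0,-0.018,0,0,0,1],[0,0,-0.021,0,0,0,1],[0,0,-0.021,0,0,0,1]]'
```

```text
time: 6.4
ee_pos: [0.5924, 0.2158, 0.108]
tool_rot: [0.0, 0.707, -0.0, 0.707]
wrist_force: [0.6, 0.4, -4.1]
gripper_width: 0.0125
time: 7.4
ee_pos: [0.5925, 0.2157, 0.0976]
tool_rot: [0.0, 0.707, -0.0, 0.707]
wrist_force: [0.2, -0.6, -4.5]
gripper_width: 0.013
```

```bash
python3 -m handwheel '[[0,0,-0.002,0,0,0,1],[0,0,-0.004,0,0,0,1],[0,0,-0.006,0,0,0,1],[0,0,-0.006,0,0,0,1],[0,0,-0.006,0,0,0,1],[0,0,-0.006,0,0,0,1],[0,0,-0.006,0,0,0,1],[0,0,-0.006,0,0,0,1]]'
python3 - <<'E'
from h import *
im,st=shot('scene','s5');crop(im,260,210,120,110,5,'s5c')
E
```

```text
time: 8.4
ee_pos: [0.5926, 0.2158, 0.0948]
tool_rot: [0.0, 0.707, -0.0, 0.707]
wrist_force: [-0.0, 0.0, -4.1]
gripper_width: 0.0126
```

View pics/s5c.png

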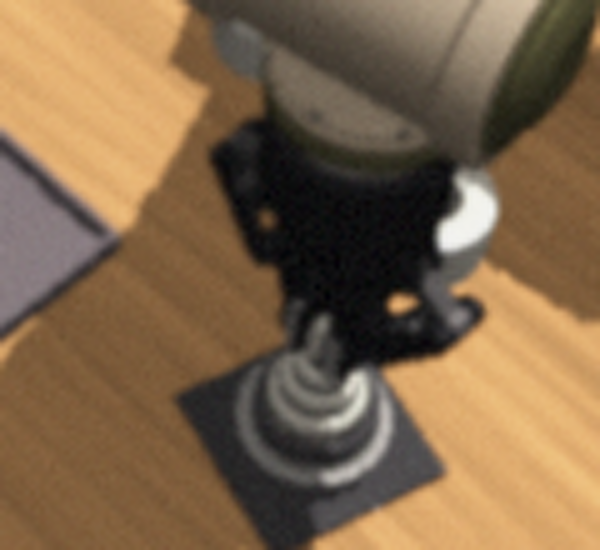

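```bash
python3 -m handwheel '[[0,0,-0.001,0,0,0,1],[0,0,-0.002,0,0,0,1],[0,0,-0.003,0,0,0,1],[0,0,-0.003,0,0,0,1],[0,0,-0.003,0,0,0,1],[0,0,-0.003,0,0,0,1],[0,0,-0.003,0,0,0,1],[0,0,-0.003,0,0,0,1]]'
```

```text
time: 9.45
ee_pos: [0.5928, 0.2159, 0.0938]
tool_rot: [0.0, 0.707, -0.0, 0.707]
wrist_force: [-0.2, 0.5, 5.7]
gripper_width: 0.0129
```

```bash
python3 -m handwheel '[[0,0,0,0,0,0,0.6],[0,0,0,0,0,0,0.3],[0,0,0,0,0,0,0],[0,0,0,0,0,0,-0.5],[0,0,0,0,0,0,-1],[0,0,0,0,0,0,-1],[0,0,0.02,0,0,0,-1],[0,0,0.06,0,0,0,-1]]' 40
python3 -m handwheel '[[0,0,0.1,0,0,0,-1],[0,0,0.16,0,0,0,-1],[0,0,0.16,0,0,0,-1],[0,0,0.16,0,0,0,-1],[0,0,0.16,0,0,0,-1],[0,0,0.16,0,0,0,-1],[0,0,0.16,0,0,0,-1],[0,0,0.16,0,0,0,-1]]'
python3 - <<'E'
from h import *
im,st=shot('wrist','w6');print(st['ee_pos'].tolist(),st['tool_rot'].tolist());print(st['wrist_force']); crop(im,215,120,130,130,4.5,'w6c')
im,st=shot('scene','s6');crop(im,260,210,120,110,5,'s6c')
E
```

```text
time: 10.45
ee_pos: [0.5923, 0.2157, 0.1236]
tool_rot: [0.0, 0.708, -0.0, 0.707]
wrist_force: [-0.1, -0.2, 0.5]
gripper_width: 0.0854
time: 11.45
ee_pos: [0.5926, 0.2157, 0.2032]
tool_rot: [0.0, 0.707, -0.0, 0.707]
wrist_force: [0.6, 0.8, -0.7]
gripper_width: 0.0852
[0.5925936499110229, 0.21573680310960108, 0.20317568383028053] [0.00039275115495159994, 0.7071436057115216, -0.00042526914216034245, 0.7070697177747008]
[ 0.60557307  0.76899813 -0.73972179]
```

View pics/w6c.png

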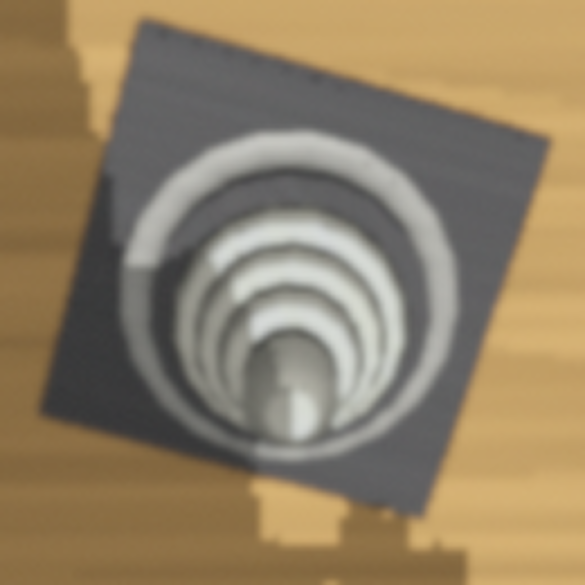

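View pics/w6.png

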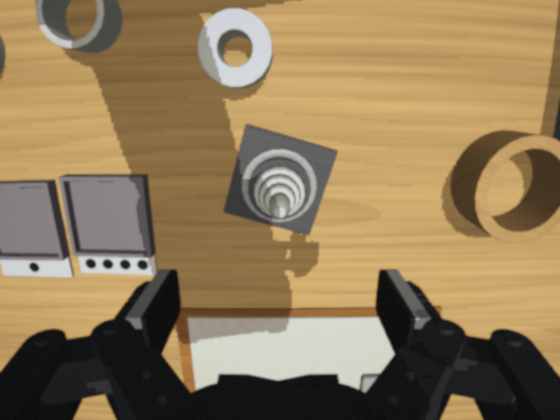

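View pics/s6c.png

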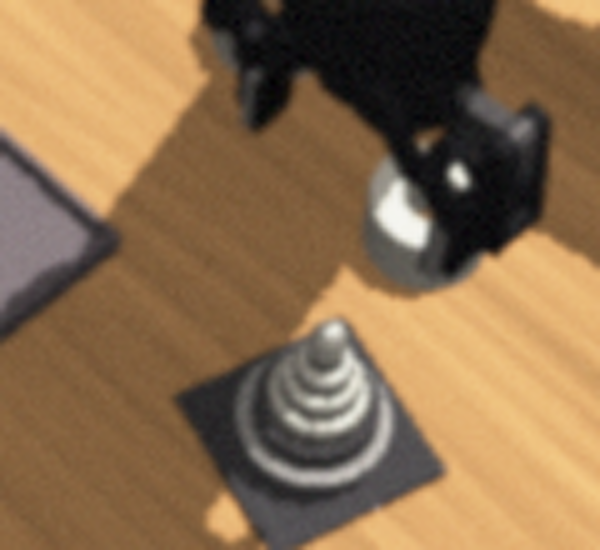

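Run:
```python
from h import *
st={'ee_pos':np.array([0.5925936499110229, 0.21573680310960108, 0.20317568383028053]),'tool_rot':[0.00039275115495159994, 0.7071436057115216, -0.00042526914216034245, 0.7070697177747008]}
print('tip',plane('wrist',[[279.4,212.7]],.096,st), 'z tri',tri([ray('wrist',[279.4,212.7],st),ray('scene',(260+333/5,210+331/5))]))
print('flange',plane('wrist',[[215+290/4.5,120+295/4.5]],.04,st))
im=cv2.imread('pics/w6.png');crop(im,180,0,120,110,5,'w6r')
```

```text
tip [[0.59175828 0.21566596 0.096     ]] z tri (array([0.59220666, 0.21720518, 0.09260814]), array([0.00165986, 0.00165986]))
flange [[0.58585656 0.21594765 0.04      ]]
```

View pics/w6r.png

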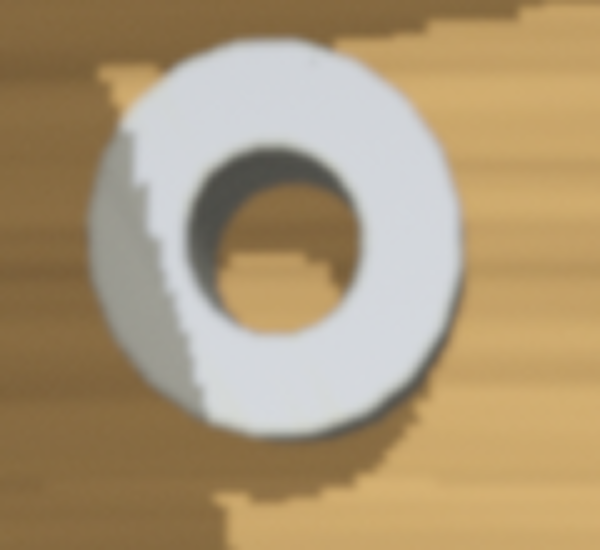

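Run:
```python
from h import *
st={'ee_pos':np.array([0.5925936499110229, 0.21573680310960108, 0.20317568383028053]),'tool_rot':[0.00039275115495159994, 0.7071436057115216, -0.00042526914216034245, 0.7070697177747008]}
p=plane('wrist',[[235.2,47.6]],.036,st)[0];print(p,(p-st['ee_pos'])/.5)
```

```text
[0.47429257 0.18107902 0.036     ] [-0.23660216 -0.06931556 -0.33435137]
```

Move above ring a at TCP z≈0.16 and look again.

```bash
python3 -m handwheel '[[-0.1,-0.03,0,0,0,0,-1],[-0.2,-0.06,0,0,0,0,-1],[-0.236,-0.069,-0.05,0,0,0,-1],[-0.236,-0.069,-0.09,0,0,0,-1],[-0.236,-0.069,-0.09,0,0,0,-1],[-0.236,-0.069,-0.09,0,0,0,-1],[-0.236,-0.069,-0.09,0,0,0,-1],[-0.236,-0.069,-0.09,0,0,0,-1]]'
cat > ringfit.py <<'E'
from h import *
import sys
# fit circle-ish top face near the predicted pixel
def topfit(im,uv,r):
    hsv=cv2.cvtColor(im,cv2.COLOR_BGR2HSV); m=((hsv[...,1]<45)&(hsv[...,2]>135)).astype(np.uint8)*255
    k=np.zeros_like(m); u,v=map(int,uv); y0,x0=max(v-r,0),max(u-r,0); k[y0:v+r,x0:u+r]=m[y0:v+r,x0:u+r]
    cs,_=cv2.findContours(k,cv2.RETR_EXTERNAL,cv2.CHAIN_APPROX_NONE); c=max(cs,key=cv2.contourArea)
    return cv2.fitEllipse(cv2.convexHull(c))
E
python3 - <<'E'
from h import *
im,st=shot('wrist','w7');print(st['ee_pos'].tolist(),st['tool_rot'].tolist());p=[.4743,.181,.036];print(proj('wrist',p,st))
from ringfit import topfit
e=topfit(im,proj('wrist',p,st)[0],75);print(e,plane('wrist',[e[0]],.036,st))
E
```

```text
time: 12.55
ee_pos: [0.4748, 0.1813, 0.1587]
tool_rot: [0.0, 0.707, -0.0, 0.707]
wrist_force: [-0.7, 0.1, 0.2]
gripper_width: 0.0854
[0.4748239183892847, 0.1813191758727683, 0.15872365617202386] [0.0004157953499411163, 0.7068349738952642, -0.0003409097737438291, 0.7073782796872083]
[[278.95835685 206.40907504]]
((278.51715087890625, 202.83807373046875), (77.03254699707031, 79.99232482910156), 13.877017974853516) [[0.47148258 0.18067047 0.036     ]]
```

View pics/w7.png

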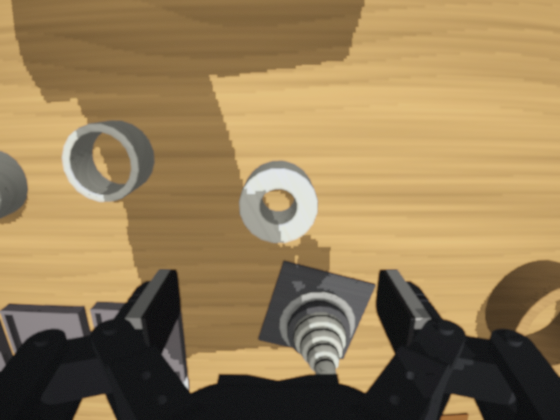

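Run:
```python
from h import *
im=cv2.imread('pics/w7.png');crop(im,225,150,110,105,5.5,'w7c')
```

```text
(no output)
```

View pics/w7c.png

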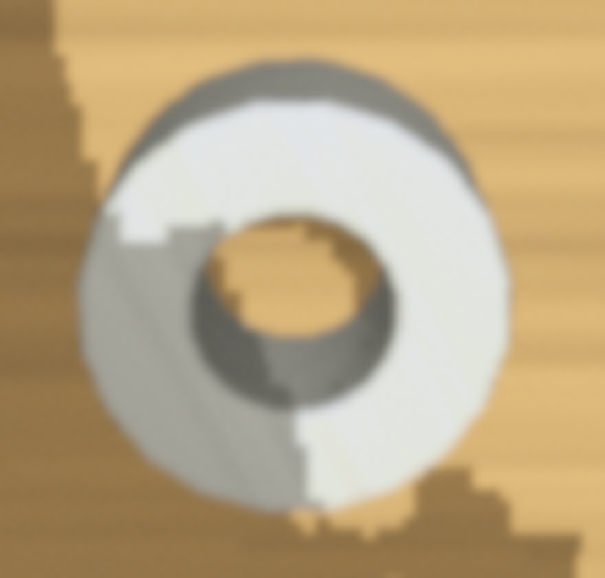

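Run:
```python
from h import *
A={'ee_pos':np.array([0.5925936499110229, 0.21573680310960108, 0.20317568383028053]),'tool_rot':[0.00039275115495159994, 0.7071436057115216, -0.00042526914216034245, 0.7070697177747008]}
B={'ee_pos':np.array([0.4748239183892847, 0.1813191758727683, 0.15872365617202386]),'tool_rot':[0.0004157953499411163, 0.7068349738952642, -0.0003409097737438291, 0.7073782796872083]}
print(plane('wrist',[[278.6,205.7]],.036,B),tri([ray('wrist',[278.6,205.7],B),ray('wrist',[235.2,47.6],A)]))
# tip as well, two views
print(plane('wrist',[[323.5,369]],.096,B))
```

```text
[[0.47373871 0.1807302  0.036     ]] (array([0.47413273, 0.18082783, 0.03465684]), array([9.86081428e-05, 9.86081428e-05]))
[[0.57299456 0.21146578 0.096     ]]
```

```bash
python3 -m handwheel '[[-0.002,0,-0.08,0,0,0,-1],[-0.002,0,-0.16,0,0,0,-1],[-0.002,0,-0.22,0,0,0,-1],[-0.002,0,-0.257,0,0,0,-1],[-0.002,0,-0.257,0,0,0,-1],[-0.002,0,-0.257,0,0,0,-0.5],[-0.002,0,-0.257,0,0,0,0],[-0.002,0,-0.257,0,0,0,1]]' 60
python3 -m handwheel '[[0,0,0,0,0,0,1],[0,0,0,0,0,0,1],[0,0,0,0,0,0,1],[0,0,0,0,0,0,1],[0,0,0.02,0,0,0,1],[0,0,0.06,0,0,0,1],[0,0,0.12,0,0,0,1],[0,0,0.2,0,0,0,1]]'
python3 - <<'E'
from h import *
im,st=shot('wrist','w8');print(st['ee_pos'].tolist(),st['tool_rot'].tolist(),st['wrist_force'])
E
```

```text
time: 13.6
ee_pos: [0.4743, 0.1815, 0.0314]
tool_rot: [0.001, 0.706, -0.0, 0.708]
wrist_force: [-2.3, 0.2, 9.8]
gripper_width: 0.0582
time: 14.6
ee_pos: [0.4731, 0.1812, 0.131]
tool_rot: [0.0, 0.707, -0.0, 0.707]
wrist_force: [0.7, 0.7, -0.9]
gripper_width: 0.0579
[0.4730997603596132, 0.18119335030441086, 0.13103849308876123] [0.00031883897894553336, 0.7074445690510751, -0.0004331175393582199, 0.7067686272543805] [ 0.6678626   0.71141837 -0.93144753]
```

View pics/w8.png

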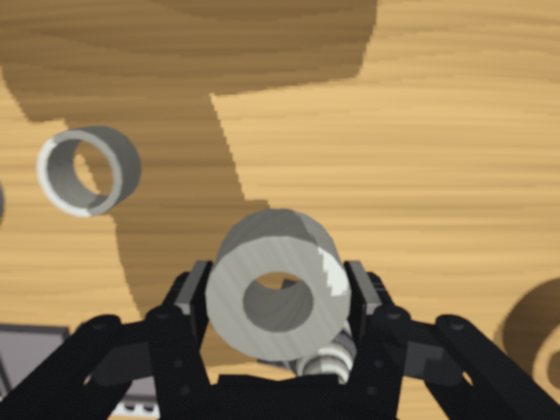

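```bash
python3 -m handwheel '[[0,0,0.04,0,0,0,1],[0,0,0.04,0,0,0,1],[0,0,0.04,0,0,0,1],[0,0,0.04,0,0,0,1],[0,0,0.04,0,0,0,1],[0,0,0.04,0,0,0,1],[0,0,0.04,0,0,0,1],[0,0,0.04,0,0,0,1]]'
python3 - <<'E'
from h import *
im,st=shot('wrist','w9');print(st['ee_pos'].tolist(),st['tool_rot'].tolist(),st['wrist_force'])
crop(im,195,195,170,180,3.3,'w9c')
E
```

```text
time: 15.65
ee_pos: [0.4736, 0.1813, 0.1498]
tool_rot: [0.0, 0.707, -0.0, 0.707]
wrist_force: [-0.2, 1.0, -2.2]
gripper_width: 0.0583
[0.4735826157180154, 0.1812806967423468, 0.14979364583419574] [0.00038364524318036707, 0.7071004646081247, -0.00038962025809647597, 0.7071128862942296] [-0.20443236  0.96513377 -2.24772801]
```

View pics/w9c.png

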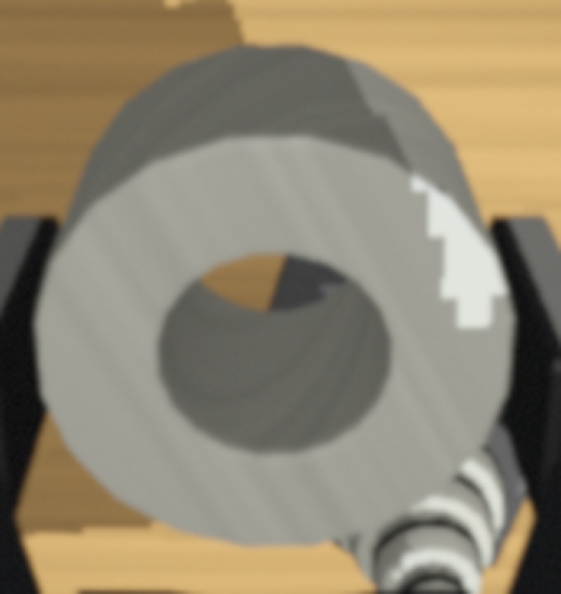

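```bash
cat > inhand.py <<'E'
from h import *
def inhand(st,bore,outer,h):
    # bore/outer: (xl,xr,yt,yb) full-image px; h: top height above TCP
    z=st['ee_pos'][2]+h
    for b in (bore,outer):
        if b is None: continue
        xl,xr,yt,yb=b; m=(xl+xr)/2; ym=(yt+yb)/2
        P=plane('wrist',[[m,yt],[m,yb]],z,st); c=P.mean(0)
        q=proj('wrist',c,st)[0]; L=plane('wrist',[[xl,q[1]],[xr,q[1]]],z,st)
        print('centre-TCP mm',((P.mean(0)-st['ee_pos'])[0]*1e3).round(2),((L.mean(0)-st['ee_pos'])[1]*1e3).round(2),'diam x',(np.ptp(P[:,0])*1e3).round(2),'y',(np.ptp(L[:,1])*1e3).round(2))
E
python3 - <<'E'
from inhand import *
st=monitor.get_state();f=3.3
b=(195+158/f,195+391/f,195+253/f,195+455/f);o=(195+35/f,195+516/f,195+134/f,195+546/f)
for h in (.002,.0046,.007):print(h);inhand(st,b,o,h)
E
```

```text
0.002
centre-TCP mm 2.15 -1.04 diam x 29.54 y 29.22
centre-TCP mm 1.87 -0.91 diam x 60.04 y 60.48
0.0046
centre-TCP mm 0.44 -1.04 diam x 28.92 y 28.6
centre-TCP mm 0.17 -0.92 diam x 58.76 y 59.2
0.007
centre-TCP mm -1.14 -1.04 diam x 28.34 y 28.03
centre-TCP mm -1.41 -0.92 diam x 57.58 y 58.01
```

```bash
python3 -m handwheel '[[0.06,0.018,0.01,0,0,0,1],[0.12,0.036,0.01,0,0,0,1],[0.18,0.055,0.01,0,0,0,1],[0.235,0.0694,0.01,0,0,0,1],[0.235,0.0694,0.01,0,0,0,1],[0.235,0.0694,0.01,0,0,0,1],[0.235,0.0694,0,0,0,0,1],[0.235,0.0694,0,0,0,0,1]]'
python3 - <<'E'
from h import *
im,st=shot('wrist','w10');print(st['ee_pos'].tolist())
crop(im,195,195,170,180,3.3,'w10c')
im,st=shot('scene','s10');crop(im,250,170,140,140,4,'s10c')
E
```

```text
time: 16.7
ee_pos: [0.5905, 0.2158, 0.1494]
tool_rot: [0.0, 0.707, -0.0, 0.707]
wrist_force: [-0.6, 0.0, -2.7]
gripper_width: 0.0579
[0.5905146548687242, 0.21584577600503232, 0.14943783911656833]
```

View pics/w10c.png

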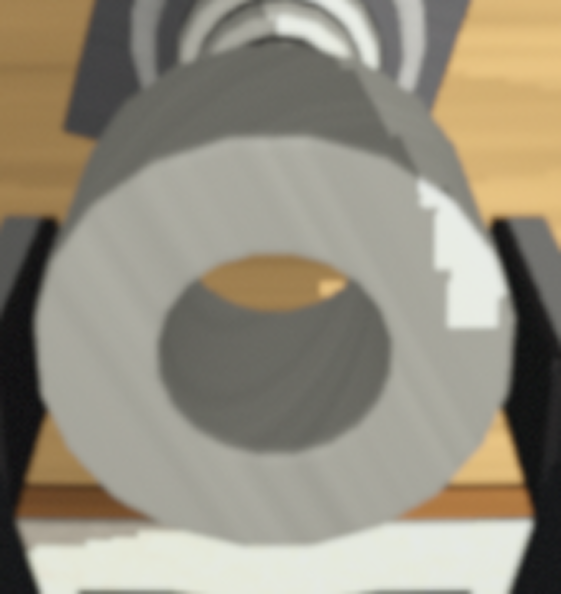

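View pics/s10c.png

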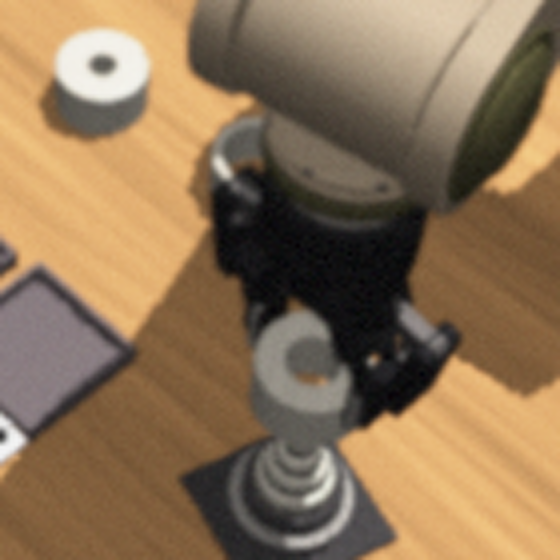

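```bash
python3 -m handwheel '[[0.0016,0,-0.02,0,0,0,1],[0.0016,0,-0.04,0,0,0,1],[0.0016,0,-0.05,0,0,0,1],[0.0016,0,-0.06,0,0,0,1],[0.0016,0,-0.07,0,0,0,1],[0.0016,0,-0.078,0,0,0,1],[0.0016,0,-0.083,0,0,0,1],[0.0016,0,-0.083,0,0,0,1]]'
python3 - <<'E'
from h import *
im,st=shot('wrist','w11');print(st['ee_pos'].tolist())
crop(im,195,195,170,180,3.3,'w11c')
E
```

```text
time: 17.8
ee_pos: [0.5918, 0.216, 0.1082]
tool_rot: [0.0, 0.707, -0.0, 0.707]
wrist_force: [0.3, -1.0, -2.2]
gripper_width: 0.0579
[0.5918289963256157, 0.21597922149569673, 0.10816831423784692]
```

View pics/w11c.png

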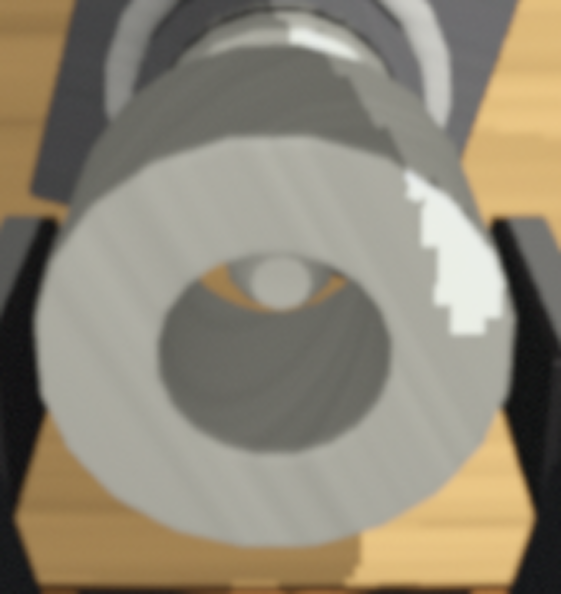

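Run:
```python
from h import *
st=monitor.get_state();print(st['ee_pos'])
print(plane('wrist',[[195+281/3.3,195+282/3.3]],.096,st)[0]-st['ee_pos'])
```

```text
[0.59191437 0.21598711 0.1083965 ]
[-0.00042631 -0.00013499 -0.0123965 ]
```

```bash
python3 -m handwheel '[[-0.001,0.0014,0,0,0,0,1],[-0.001,0.0014,-0.004,0,0,0,1],[-0.001,0.0014,-0.008,0,0,0,1],[-0.001,0.0014,-0.012,0,0,0,1],[-0.001,0.0014,-0.016,0,0,0,1],[-0.001,0.0014,-0.02,0,0,0,1],[-0.001,0.0014,-0.02,0,0,0,1],[-0.001,0.0014,-0.02,0,0,0,1]]'
```

```text
time: 18.85
ee_pos: [0.5914, 0.2167, 0.0983]
tool_rot: [0.0, 0.707, -0.0, 0.707]
wrist_force: [-0.5, -0.8, -2.4]
gripper_width: 0.0579
```

```bash
python3 -m handwheel '[[0,0,-0.004,0,0,0,1],[0,0,-0.008,0,0,0,1],[0,0,-0.012,0,0,0,1],[0,0,-0.014,0,0,0,1],[0,0,-0.016,0,0,0,1],[0,0,-0.016,0,0,0,1],[0,0,-0.016,0,0,0,1],[0,0,-0.016,0,0,0,1]]'
```

```text
time: 19.85
ee_pos: [0.5914, 0.2167, 0.0903]
tool_rot: [0.0, 0.707, -0.0, 0.707]
wrist_force: [0.6, 0.6, -2.3]
gripper_width: 0.0582
```

Nearly seated; go down 2 mm more to contact and release.

```bash
python3 -m handwheel '[[0,0,-0.001,0,0,0,1],[0,0,-0.002,0,0,0,1],[0,0,-0.003,0,0,0,1],[0,0,-0.003,0,0,0,1],[0,0,-0.003,0,0,0,1],[0,0,-0.003,0,0,0,1],[0,0,-0.003,0,0,0,1],[0,0,-0.003,0,0,0,1]]'
python3 -m handwheel '[[0,0,0,0,0,0,0],[0,0,0,0,0,0,-0.4],[0,0,0,0,0,0,-1],[0,0,0,0,0,0,-1],[0,0,0,0,0,0,-1],[0,0,0.02,0,0,0,-1],[0,0,0.06,0,0,0,-1],[0,0,0.12,0,0,0,-1]]'
python3 - <<'E'
from h import *
im,st=shot('wrist','w12');print(st['ee_pos'].tolist(),st['tool_rot'].tolist())
im2,_=shot('scene','s12');crop(im2,250,170,140,140,4,'s12c')
E
```

```text
time: 20.85
ee_pos: [0.5916, 0.2167, 0.0895]
tool_rot: [0.0, 0.707, -0.0, 0.707]
wrist_force: [-1.1, -1.1, 5.7]
gripper_width: 0.0581
time: 21.85
ee_pos: [0.5911, 0.2166, 0.1496]
tool_rot: [0.0, 0.707, -0.0, 0.707]
wrist_force: [-0.1, -0.0, -0.1]
gripper_width: 0.0851
[0.5911254109466304, 0.21661278688830754, 0.14956052362097316] [0.0003314180012371345, 0.7074330305648683, -0.00045844608835479337, 0.7067801548254583]
```

View pics/w12.png

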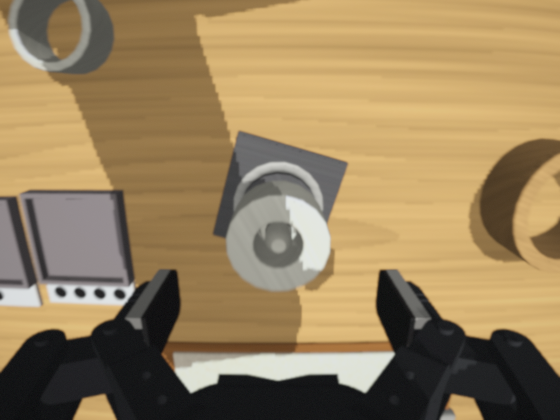

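View pics/s12c.png

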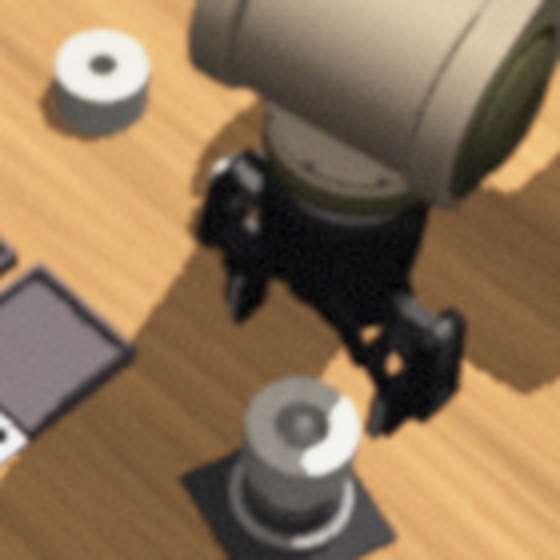

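```bash
python3 -m handwheel '[[0,0,-0.05,0,0,0,-1],[0,0,-0.1,0,0,0,-1],[0,0,-0.117,0,0,0,-1],[0,0,-0.117,0,0,0,-1],[0,0,-0.117,0,0,0,-0.5],[0,0,-0.117,0,0,0,0],[0,0,-0.117,0,0,0,1],[0,0,-0.117,0,0,0,1]]' 60
python3 -m handwheel '[[0,0,0,0,0,0,1],[0,0,0,0,0,0,1],[0,0,0.01,0,0,0,1],[0,0,0.03,0,0,0,1],[0,0,0.05,0,0,0,1],[0,0,0.08,0,0,0,1],[0,0,0.11,0,0,0,1],[0,0,0.13,0,0,0,1]]'
python3 - <<'E'
from h import *
im,st=shot('wrist','w13');print(st['ee_pos'].tolist(),st['wrist_force'])
E
```

```text
time: 22.95
ee_pos: [0.5922, 0.2168, 0.0921]
tool_rot: [0.0, 0.706, -0.0, 0.708]
wrist_force: [-1.1, -0.9, 6.1]
gripper_width: 0.0578
time: 23.95
ee_pos: [0.5916, 0.2167, 0.1567]
tool_rot: [0.0, 0.707, -0.0, 0.708]
wrist_force: [-0.7, -0.5, -2.0]
gripper_width: 0.0576
[0.5916222112557272, 0.21672166477338026, 0.15673859566863343] [-0.69934341 -0.51625337 -2.04350468]
```

View pics/w13.png

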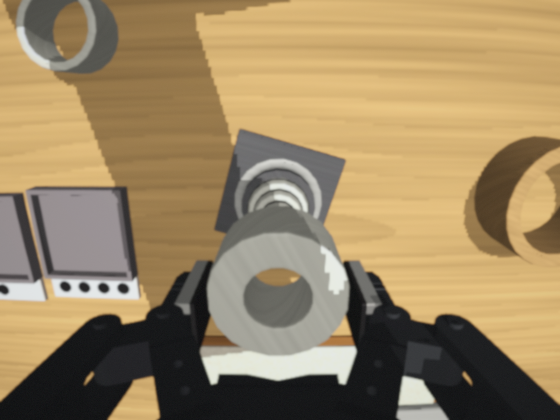

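```bash
python3 -m handwheel '[[0.02,-0.1,0.04,0,0,0,1],[0.05,-0.2,0.04,0,0,0,1],[0.08,-0.31,0.04,0,0,0,1],[0.11,-0.42,0.04,0,0,0,1],[0.14,-0.53,0.04,0,0,0,1],[0.16,-0.64,0.04,0,0,0,1],[0.177,-0.736,0.04,0,0,0,1],[0.177,-0.736,0.04,0,0,0,1]]'
python3 -m handwheel '[[0,0,0,0,0,0,1],[0,0,0,0,0,0,1],[0,0,0,0,0,0,1],[0,0,0,0,0,0,1],[0,0,0,0,0,0,1],[0,0,0,0,0,0,1],[0,0,0,0,0,0,1],[0,0,0,0,0,0,1]]'
python3 - <<'E'
from h import *
im,st=shot('wrist','w14');print(st['ee_pos'].tolist(),st['tool_rot'].tolist(),st['wrist_force'])
E
```

```text
time: 25.0
ee_pos: [0.6796, -0.1551, 0.1744]
tool_rot: [0.002, 0.707, -0.002, 0.707]
wrist_force: [-0.2, 0.9, -1.7]
gripper_width: 0.0578
time: 26.0
ee_pos: [0.6799, -0.1513, 0.1753]
tool_rot: [0.0, 0.707, -0.0, 0.707]
wrist_force: [-0.1, 0.2, -1.7]
gripper_width: 0.0574
[0.6798699631033376, -0.1513471622644255, 0.17527066124008225] [0.0004117943979684286, 0.7071121898399804, -0.00039198938684514053, 0.7071011439316174] [-0.08465633  0.21837237 -1.69988379]
```

View pics/w14.png

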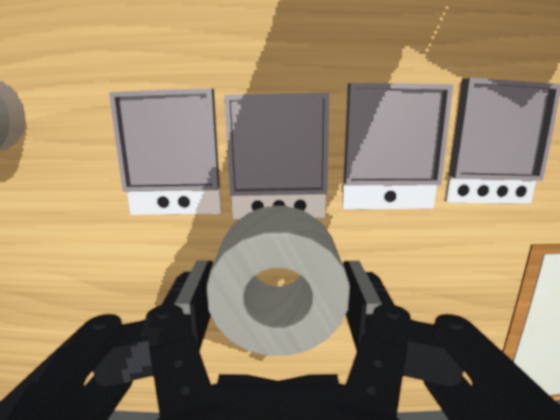

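Run:
```python
from h import *
im=cv2.imread('pics/w14.png');crop(im,100,70,240,150,3.3,'w14a');crop(im,330,70,230,150,3.3,'w14b')
```

```text
(no output)
```

View pics/w14a.png

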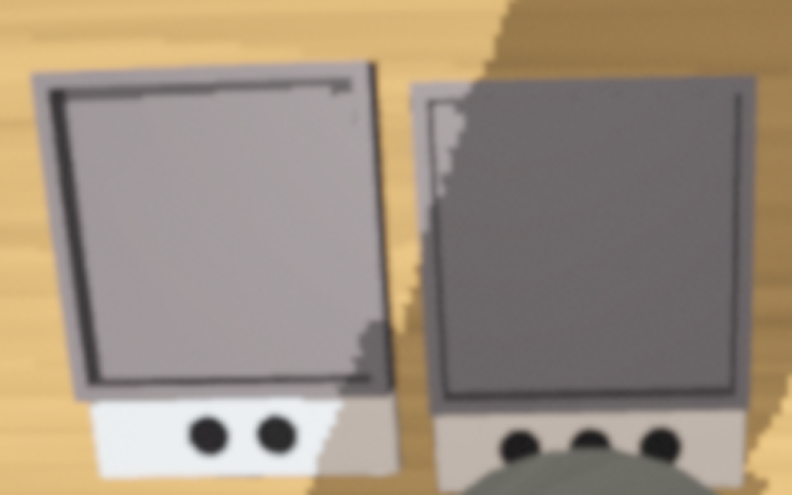

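View pics/w14b.png

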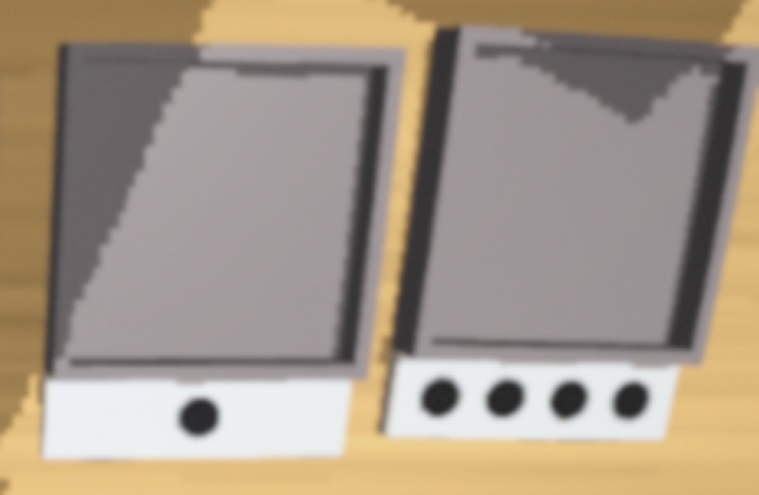

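```bash
python3 - <<'E'
from h import *
st={'ee_pos':np.array([0.6798699631033376, -0.1513471622644255, 0.17527066124008225]),'tool_rot':[0.0004117943979684286, 0.7071121898399804, -0.00039198938684514053, 0.7071011439316174]}
a=[100,70];b=[330,70]
for n,o,c in (('t2',a,[[32,75],[370,62],[388,395],[78,401]]),('t3',a,[[410,82],[757,76],[749,410],[432,412]]),('t1',b,[[67,44],[406,48],[368,379],[52,378]]),('t4',b,[[462,25],[765,45],[701,363],[415,356]])):
    P=plane('wrist',np.array(c)/3.3+o,.014,st);print(n,P.mean(0),'sides',np.linalg.norm(P-np.roll(P,-1,0),axis=1).round(4),'yaw',np.degrees(np.arctan2(*(P[1]-P[0])[[0,1]])).round(1))
E
python3 - <<'E'
from h import *
# two-view heights of the tray 3 and 1 rims (wrist vs top)
st={'ee_pos':np.array([0.6798699631033376, -0.1513471622644255, 0.17527066124008225]),'tool_rot':[0.0004117943979684286, 0.7071121898399804, -0.00039198938684514053, 0.7071011439316174]}
w=np.array([[410,82],[757,76],[749,410],[432,412]])/3.3+[100,70]
s=np.array([[162-9,182],[99,134],[165,87],[219,134]])/2.6+[140,160]
print(tri([ray('wrist',w.mean(0),st),ray('scene',s.mean(0))]))
E
```

```text
t2 [ 0.63524242 -0.24642262  0.014     ] sides [0.0843 0.0831 0.0832 0.0832] yaw -0.8
t3 [ 0.63893788 -0.15239588  0.014     ] sides [0.084  0.0838 0.083  0.083 ] yaw -0.8
t1 [ 0.63025833 -0.05232995  0.014     ] sides [0.0842 0.0837 0.0845 0.0828] yaw -0.5
t4 [0.62448186 0.04470784 0.014     ] sides [0.0842 0.0837 0.0835 0.0833] yaw 0.5
(array([ 0.63890406, -0.15260853,  0.00473141]), array([0.00032743, 0.00032743]))
```

```bash
python3 -m handwheel '[[-0.06,-0.001,0,0,0,0,1],[-0.082,-0.001,-0.04,0,0,0,1],[-0.082,-0.001,-0.1,0,0,0,1],[-0.082,-0.001,-0.16,0,0,0,1],[-0.082,-0.001,-0.21,0,0,0,1],[-0.082,-0.001,-0.24,0,0,0,1],[-0.082,-0.001,-0.26,0,0,0,1],[-0.082,-0.001,-0.26,0,0,0,1]]'
python3 -m handwheel '[[0,0,-0.004,0,0,0,1],[0,0,-0.008,0,0,0,1],[0,0,-0.011,0,0,0,1],[0,0,-0.013,0,0,0,1],[0,0,-0.014,0,0,0,1],[0,0,-0.014,0,0,0,1],[0,0,-0.014,0,0,0,1],[0,0,-0.014,0,0,0,1]]'
```

```text
time: 27.05
ee_pos: [0.6389, -0.1518, 0.0452]
tool_rot: [0.0, 0.707, -0.0, 0.707]
wrist_force: [-0.3, -0.3, -1.3]
gripper_width: 0.0573
time: 28.05
ee_pos: [0.6389, -0.1518, 0.0383]
tool_rot: [0.0, 0.707, -0.0, 0.707]
wrist_force: [-0.3, -1.1, -2.1]
gripper_width: 0.0579
```

```bash
python3 -m handwheel '[[0,0,-0.002,0,0,0,1],[0,0,-0.002,0,0,0,1],[0,0,-0.002,0,0,0,0],[0,0,-0.002,0,0,0,-1],[0,0,-0.002,0,0,0,-1],[0,0,-0.002,0,0,0,-1],[0,0,0.03,0,0,0,-1],[0,0,0.1,0,0,0,-1]]'
python3 -m handwheel '[[-0.06,0.04,0.18,0,0,0,-1],[-0.14,0.12,0.24,0,0,0,-1],[-0.22,0.2,0.24,0,0,0,-1],[-0.3,0.28,0.24,0,0,0,-1],[-0.36,0.35,0.24,0,0,0,-1],[-0.39,0.397,0.24,0,0,0,-1],[-0.39,0.397,0.24,0,0,0,-1],[-0.39,0.397,0.24,0,0,0,-1]]'
python3 - <<'E'
from h import *
im,st=shot('wrist','w15');print(st['ee_pos'].tolist(),st['tool_rot'].tolist(),st['wrist_force'])
t,_=shot('top','t15');crop(t,120,150,300,120,2.6,'t15a')
E
```

```text
time: 29.05
ee_pos: [0.6384, -0.1517, 0.0886]
tool_rot: [0.001, 0.708, -0.0, 0.706]
wrist_force: [1.0, -0.6, 0.3]
gripper_width: 0.0853
time: 30.05
ee_pos: [0.4445, 0.0461, 0.2089]
tool_rot: [0.0, 0.707, -0.001, 0.708]
wrist_force: [-0.1, 0.1, -0.0]
gripper_width: 0.0856
[0.44452188573001145, 0.04612150264811958, 0.20894236626329774] [0.00031826054295269746, 0.7066115244106272, -0.0006012595503380027, 0.7076013643056869] [-0.13440154  0.07893885 -0.0052416 ]
```

View pics/w15.png

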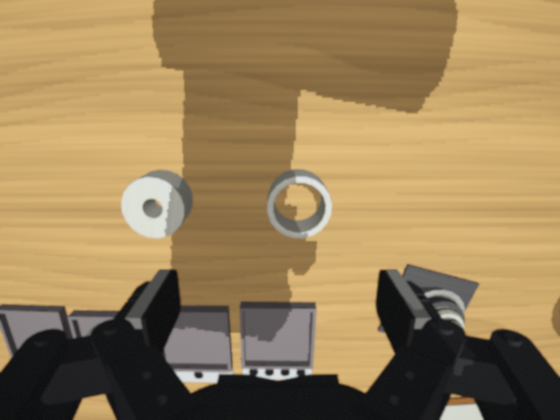

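View pics/t15a.png

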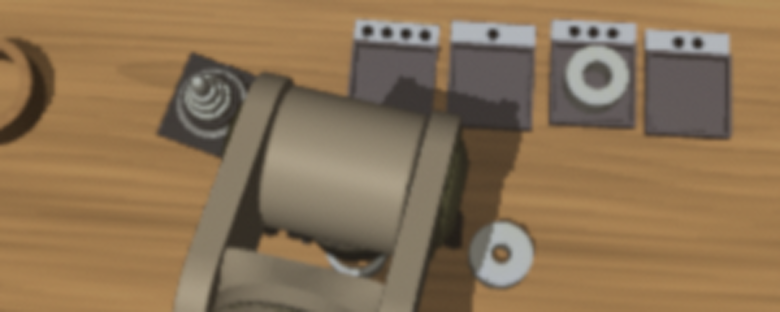

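Run:
```python
from h import *
im=cv2.imread('pics/w15.png');crop(im,255,155,90,95,6,'w15c')
```

```text
(no output)
```

View pics/w15c.png

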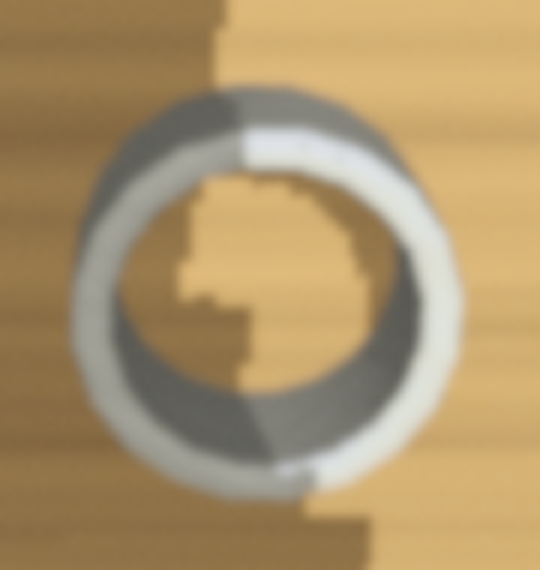

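Run:
```python
from h import *
st={'ee_pos':np.array([0.44452188573001145, 0.04612150264811958, 0.20894236626329774]),'tool_rot':[0.00031826054295269746, 0.7066115244106272, -0.0006012595503380027, 0.7076013643056869]}
print(plane('wrist',[[299.6,207.2]],.036,st),plane('wrist',[[154,206]],.036,st),monitor.get_state()['ee_pos'])
```

```text
[[0.46076236 0.06462289 0.036     ]] [[ 0.45934905 -0.06887554  0.036     ]] [0.44446964 0.04589958 0.20846336]
```

```bash
python3 -m handwheel '[[0.033,0.037,-0.1,0,0,0,-1],[0.033,0.037,-0.1,0,0,0,-1],[0.033,0.037,-0.1,0,0,0,-1],[0.033,0.037,-0.1,0,0,0,-1],[0.033,0.037,-0.1,0,0,0,-1],[0.033,0.037,-0.1,0,0,0,-1],[0.033,0.037,-0.1,0,0,0,-1],[0.033,0.037,-0.1,0,0,0,-1]]'
python3 - <<'E'
from h import *
im,st=shot('wrist','w16');print(st['ee_pos'].tolist(),st['tool_rot'].tolist());crop(im,225,150,110,105,5.5,'w16c')
E
```

```text
time: 31.15
ee_pos: [0.4604, 0.0652, 0.1583]
tool_rot: [0.0, 0.707, -0.0, 0.707]
wrist_force: [0.5, 0.9, -0.0]
gripper_width: 0.085
[0.46036390361113444, 0.0651655078293775, 0.1583483419886036] [0.00039708402328023236, 0.707089048650854, -0.00038726155141143964, 0.7071242957435413]
```

View pics/w16c.png

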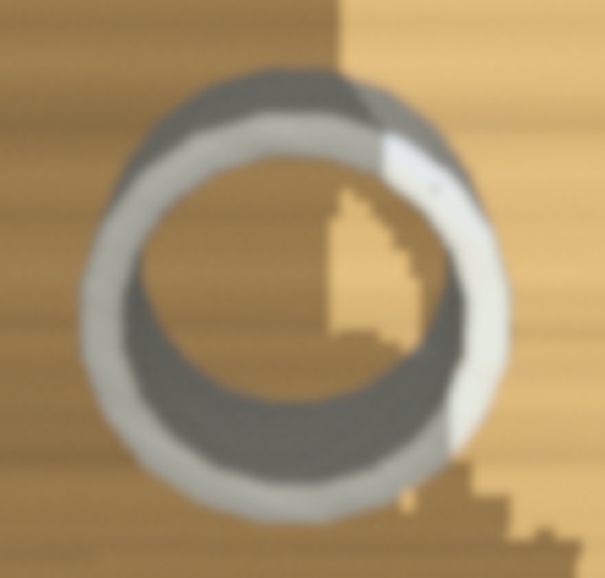

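```bash
python3 -m handwheel '[[0.001,0,-0.08,0,0,0,-1],[0.001,0,-0.16,0,0,0,-1],[0.001,0,-0.22,0,0,0,-1],[0.001,0,-0.255,0,0,0,-1],[0.001,0,-0.255,0,0,0,-1],[0.001,0,-0.255,0,0,0,-0.5],[0.001,0,-0.255,0,0,0,0],[0.001,0,-0.255,0,0,0,1]]' 60
python3 -m handwheel '[[0,0,0,0,0,0,1],[0,0,0,0,0,0,1],[0,0,0,0,0,0,1],[0,0,0,0,0,0,1],[0,0,0.02,0,0,0,1],[0,0,0.08,0,0,0,1],[0,0,0.16,0,0,0,1],[0,0,0.24,0,0,0,1]]'
python3 -m handwheel '[[0,0,0,0,0,0,1],[0,0,0,0,0,0,1],[0,0,0,0,0,0,1],[0,0,0,0,0,0,1],[0,0,0,0,0,0,1],[0,0,0,0,0,0,1],[0,0,0,0,0,0,1],[0,0,0,0,0,0,1]]'
python3 - <<'E'
from h import *
im,st=shot('wrist','w17');print(st['ee_pos'].tolist(),st['wrist_force'])
crop(im,195,195,170,180,3.3,'w17c')
E
```

```text
time: 32.2
ee_pos: [0.4615, 0.0652, 0.0323]
tool_rot: [0.0, 0.706, -0.0, 0.708]
wrist_force: [-3.9, -0.1, 9.8]
gripper_width: 0.0584
time: 33.2
ee_pos: [0.4606, 0.0652, 0.1527]
tool_rot: [0.0, 0.707, -0.0, 0.707]
wrist_force: [-0.6, 0.9, -2.2]
gripper_width: 0.0581
time: 34.2
ee_pos: [0.4609, 0.0652, 0.1508]
tool_rot: [0.0, 0.707, -0.0, 0.707]
wrist_force: [0.2, -0.5, -1.9]
gripper_width: 0.0582
[0.4608625059068003, 0.0651637473548893, 0.15079008208732703] [ 0.15989763 -0.51621326 -1.91245462]
```

View pics/w17c.png

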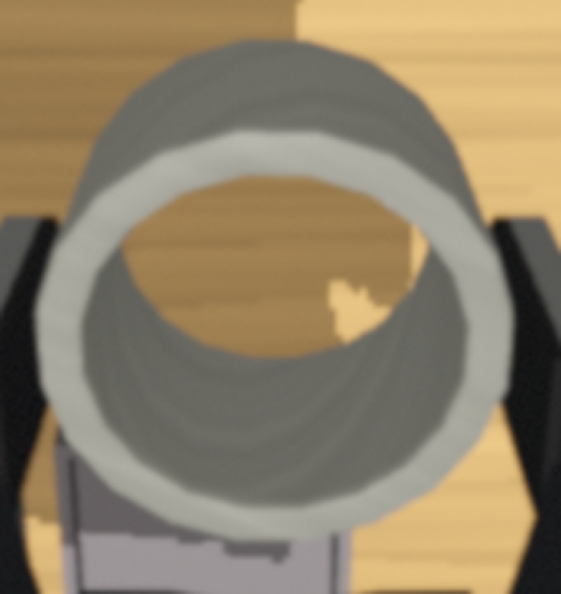

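```bash
python3 -m handwheel '[[0.06,0.06,0.01,0,0,0,1],[0.11,0.13,0.01,0,0,0,1],[0.17,0.2,0.01,0,0,0,1],[0.23,0.27,0.01,0,0,0,1],[0.2622,0.303,0.01,0,0,0,1],[0.2622,0.303,0.0,0,0,0,1],[0.2622,0.303,0,0,0,0,1],[0.2622,0.303,0,0,0,0,1]]'
python3 -m handwheel '[[0,0,-0.02,0,0,0,1],[0,0,-0.04,0,0,0,1],[0,0,-0.06,0,0,0,1],[0,0,-0.075,0,0,0,1],[0,0,-0.085,0,0,0,1],[0,0,-0.085,0,0,0,1],[0,0,-0.085,0,0,0,1],[0,0,-0.085,0,0,0,1]]'
python3 - <<'E'
from h import *
im,st=shot('wrist','w18');print(st['ee_pos'].tolist(),st['wrist_force'])
crop(im,195,195,170,180,3.3,'w18c')
E
```

```text
time: 35.25
ee_pos: [0.5917, 0.216, 0.151]
tool_rot: [0.001, 0.707, -0.001, 0.707]
wrist_force: [0.7, -0.3, -1.7]
gripper_width: 0.0582
time: 36.25
ee_pos: [0.5921, 0.2167, 0.1086]
tool_rot: [0.0, 0.707, -0.0, 0.707]
wrist_force: [-0.0, -0.8, -2.1]
gripper_width: 0.058
[0.5921125184900848, 0.21672573097791914, 0.10863408676532028] [-0.04785535 -0.77144329 -2.11360519]
```

View pics/w18c.png

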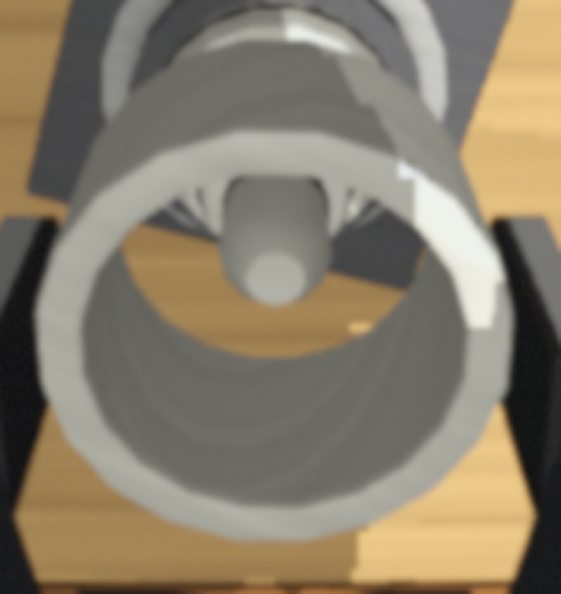

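```bash
python3 -m handwheel '[[0,0,-0.01,0,0,0,1],[0,0,-0.02,0,0,0,1],[0,0,-0.03,0,0,0,1],[0,0,-0.04,0,0,0,1],[0,0,-0.048,0,0,0,1],[0,0,-0.055,0,0,0,1],[0,0,-0.055,0,0,0,1],[0,0,-0.055,0,0,0,1]]'
python3 -m handwheel '[[0,0,-0.003,0,0,0,1],[0,0,-0.006,0,0,0,1],[0,0,-0.009,0,0,0,1],[0,0,-0.012,0,0,0,1],[0,0,-0.014,0,0,0,1],[0,0,-0.014,0,0,0,1],[0,0,-0.014,0,0,0,1],[0,0,-0.014,0,0,0,1]]'
```

```text
time: 37.3
ee_pos: [0.5921, 0.2167, 0.081]
tool_rot: [0.0, 0.707, -0.0, 0.707]
wrist_force: [0.8, -0.5, -1.7]
gripper_width: 0.0581
time: 38.3
ee_pos: [0.592, 0.2167, 0.0738]
tool_rot: [0.0, 0.707, -0.0, 0.707]
wrist_force: [0.1, -0.4, -1.8]
gripper_width: 0.0577
```

```bash
python3 -m handwheel '[[0,0,-0.003,0,0,0,1],[0,0,-0.006,0,0,0,1],[0,0,-0.009,0,0,0,1],[0,0,-0.012,0,0,0,1],[0,0,-0.014,0,0,0,1],[0,0,-0.014,0,0,0,1],[0,0,-0.014,0,0,0,1],[0,0,-0.014,0,0,0,1]]'
python3 -m handwheel '[[0,0,-0.001,0,0,0,1],[0,0,-0.002,0,0,0,1],[0,0,-0.003,0,0,0,1],[0,0,-0.004,0,0,0,1],[0,0,-0.004,0,0,0,1],[0,0,-0.004,0,0,0,1],[0,0,-0.004,0,0,0,1],[0,0,-0.004,0,0,0,1]]'
```

```text
time: 39.3
ee_pos: [0.592, 0.2167, 0.0668]
tool_rot: [0.0, 0.707, -0.0, 0.707]
wrist_force: [-0.7, -0.9, -2.9]
gripper_width: 0.0585
time: 40.3
ee_pos: [0.5925, 0.2167, 0.0664]
tool_rot: [0.0, 0.706, -0.0, 0.708]
wrist_force: [-2.8, -0.8, 10.8]
gripper_width: 0.058
```

Contact at 0.0664, which is the step‑1 height. Release, look.

```bash
python3 -m handwheel '[[0,0,0.002,0,0,0,0],[0,0,0.002,0,0,0,-0.4],[0,0,0.002,0,0,0,-1],[0,0,0.002,0,0,0,-1],[0,0,0.002,0,0,0,-1],[0,0,0.02,0,0,0,-1],[0,0,0.06,0,0,0,-1],[0,0,0.12,0,0,0,-1]]'
python3 - <<'E'
from h import *
im,st=shot('wrist','w19');print(st['ee_pos'].tolist())
im2,_=shot('scene','s19');crop(im2,250,170,140,140,4,'s19c')
E
```

```text
time: 41.3
ee_pos: [0.5917, 0.2166, 0.1254]
tool_rot: [0.0, 0.707, -0.0, 0.707]
wrist_force: [-0.1, 0.5, 0.5]
gripper_width: 0.0856
[0.5917064629070881, 0.21657003128761032, 0.12543288370777633]
```

View pics/w19.png

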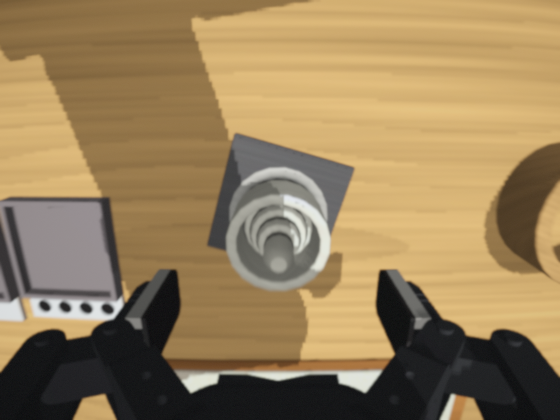

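View pics/s19c.png

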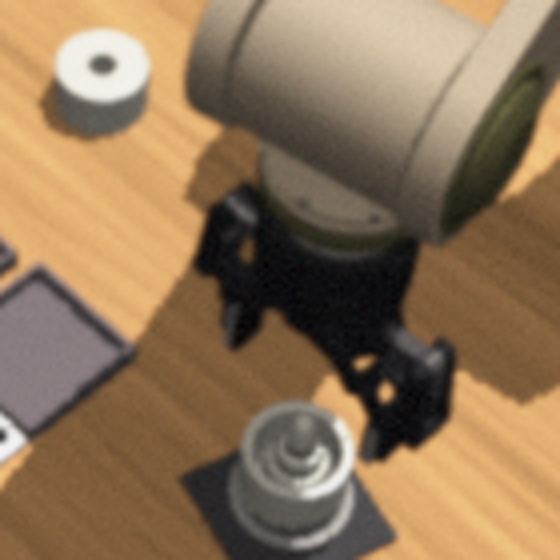

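```bash
python3 -m handwheel '[[0,0,-0.05,0,0,0,-1],[0,0,-0.1,0,0,0,-1],[0,0,-0.116,0,0,0,-1],[0,0,-0.116,0,0,0,-1],[0,0,-0.116,0,0,0,-0.5],[0,0,-0.116,0,0,0,0],[0,0,-0.116,0,0,0,1],[0,0,-0.116,0,0,0,1]]' 60
python3 -m handwheel '[[0,0,0,0,0,0,1],[0,0,0,0,0,0,1],[0,0,0.01,0,0,0,1],[0,0,0.03,0,0,0,1],[0,0,0.06,0,0,0,1],[0,0,0.1,0,0,0,1],[0,0,0.14,0,0,0,1],[0,0,0.18,0,0,0,1]]'
python3 -m handwheel '[[0.01,-0.08,0.02,0,0,0,1],[0.03,-0.18,0.03,0,0,0,1],[0.06,-0.29,0.03,0,0,0,1],[0.09,-0.4,0.03,0,0,0,1],[0.13,-0.5,0.03,0,0,0,1],[0.15,-0.5373,0.03,0,0,0,1],[0.15,-0.5373,0.03,0,0,0,1],[0.15,-0.5373,0.03,0,0,0,1]]'
python3 - <<'E'
from h import *
im,st=shot('wrist','w20');print(st['ee_pos'].tolist(),st['wrist_force'])
E
```

```text
time: 42.4
ee_pos: [0.5927, 0.2167, 0.0686]
tool_rot: [0.0, 0.706, -0.0, 0.708]
wrist_force: [-1.3, -1.4, 6.7]
gripper_width: 0.0582
time: 43.4
ee_pos: [0.592, 0.2167, 0.1585]
tool_rot: [0.0, 0.707, -0.0, 0.707]
wrist_force: [0.1, 0.5, -1.6]
gripper_width: 0.0581
time: 44.4
ee_pos: [0.6667, -0.051, 0.1723]
tool_rot: [0.0, 0.707, -0.0, 0.707]
wrist_force: [0.1, -0.6, -2.0]
gripper_width: 0.0578
[0.6667216237316612, -0.051018198628078736, 0.17229386706788494] [ 0.12134412 -0.57686649 -2.01216243]
```

View pics/w20.png

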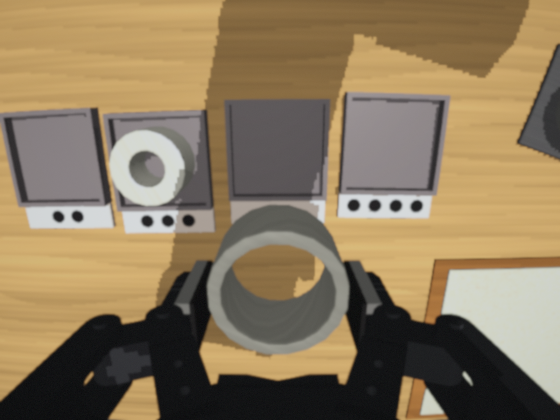

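```bash
python3 -m handwheel '[[-0.05,-0.0025,0,0,0,0,1],[-0.073,-0.0025,-0.04,0,0,0,1],[-0.073,-0.0025,-0.1,0,0,0,1],[-0.073,-0.0025,-0.16,0,0,0,1],[-0.073,-0.0025,-0.21,0,0,0,1],[-0.073,-0.0025,-0.24,0,0,0,1],[-0.073,-0.0025,-0.255,0,0,0,1],[-0.073,-0.0025,-0.255,0,0,0,1]]'
python3 -m handwheel '[[0,0,-0.004,0,0,0,1],[0,0,-0.008,0,0,0,1],[0,0,-0.01,0,0,0,1],[0,0,-0.012,0,0,0,1],[0,0,-0.013,0,0,0,1],[0,0,-0.013,0,0,0,1],[0,0,-0.013,0,0,0,1],[0,0,-0.013,0,0,0,1]]'
```

```text
time: 45.45
ee_pos: [0.6306, -0.053, 0.0446]
tool_rot: [0.0, 0.707, -0.0, 0.707]
wrist_force: [0.8, 1.0, -1.3]
gripper_width: 0.058
time: 46.45
ee_pos: [0.6305, -0.0532, 0.0386]
tool_rot: [0.0, 0.707, -0.0, 0.707]
wrist_force: [-3.3, 0.5, 5.5]
gripper_width: 0.0579
```

```bash
python3 -m handwheel '[[0,0,0,0,0,0,0],[0,0,0,0,0,0,-1],[0,0,0,0,0,0,-1],[0,0,0,0,0,0,-1],[0,0,0.03,0,0,0,-1],[0,0,0.1,0,0,0,-1],[0,0,0.2,0,0,0,-1],[-0.06,-0.01,0.26,0,0,0,-1]]'
python3 -m handwheel '[[-0.08,-0.01,0,0,0,0,-1],[-0.18,-0.02,0,0,0,0,-1],[-0.28,-0.024,0,0,0,0,-1],[-0.28,-0.024,0,0,0,0,-1],[-0.28,-0.024,0,0,0,0,-1],[-0.28,-0.024,0,0,0,0,-1],[-0.28,-0.024,0,0,0,0,-1],[-0.28,-0.024,0,0,0,0,-1]]'
python3 - <<'E'
from h import *
im,st=shot('wrist','w21');print(st['ee_pos'].tolist(),st['tool_rot'].tolist())
t,_=shot('top','t21');crop(t,120,150,300,120,2.6,'t21a')
E
```

```text
time: 47.45
ee_pos: [0.6015, -0.0583, 0.1713]
tool_rot: [-0.0, 0.705, -0.001, 0.709]
wrist_force: [0.6, -0.5, -0.1]
gripper_width: 0.0854
time: 48.45
ee_pos: [0.4607, -0.0702, 0.1677]
tool_rot: [0.0, 0.707, -0.0, 0.707]
wrist_force: [0.3, -0.4, 0.1]
gripper_width: 0.0853
[0.46072094062055613, -0.07018569117709801, 0.16765742331255906] [0.0003194302079872826, 0.707184640770926, -0.000263343102037955, 0.7070287918270719]
```

View pics/w21.png

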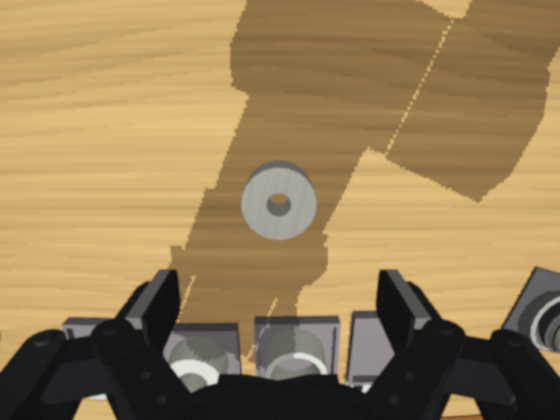

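View pics/t21a.png

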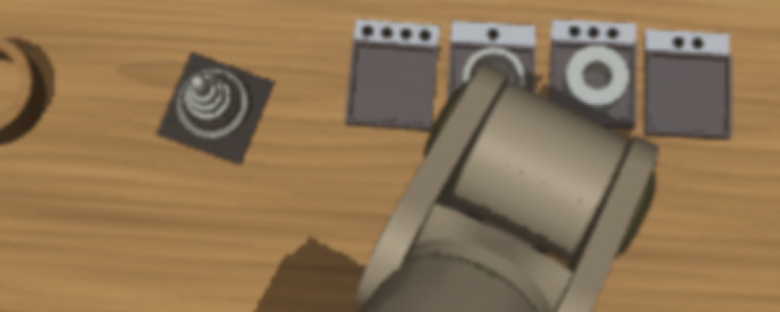

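Run:
```python
from h import *
st={'ee_pos':np.array([0.46072094062055613, -0.07018569117709801, 0.16765742331255906]),'tool_rot':[0.0003194302079872826, 0.707184640770926, -0.000263343102037955, 0.7070287918270719]}
print((plane('wrist',[[279.2,203.6]],.036,st)-st['ee_pos'])*1e3)
im=cv2.imread('pics/w21.png');crop(im,225,150,110,105,5.5,'w21c')
```

```text
[[-1.30405283e-01 -1.05701368e-01 -1.31657423e+02]]
```

View pics/w21c.png

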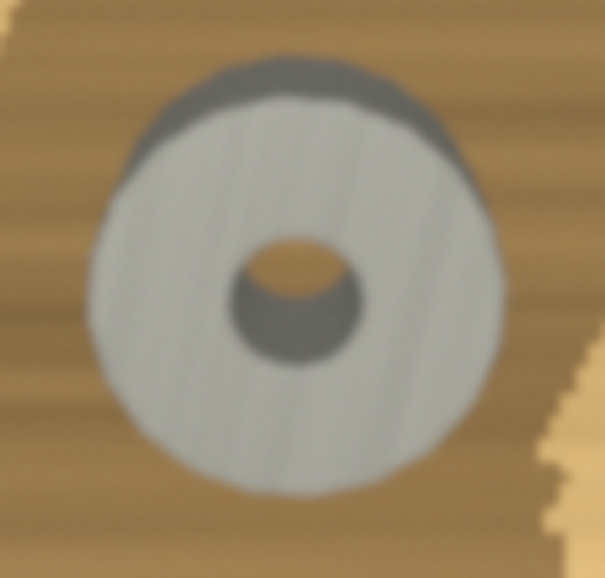

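```bash
python3 -m handwheel '[[0,0,-0.08,0,0,0,-1],[0,0,-0.16,0,0,0,-1],[0,0,-0.23,0,0,0,-1],[0,0,-0.273,0,0,0,-1],[0,0,-0.273,0,0,0,-1],[0,0,-0.273,0,0,0,-0.5],[0,0,-0.273,0,0,0,0],[0,0,-0.273,0,0,0,1]]' 60
python3 -m handwheel '[[0,0,0,0,0,0,1],[0,0,0,0,0,0,1],[0,0,0,0,0,0,1],[0,0,0,0,0,0,1],[0,0,0.02,0,0,0,1],[0,0,0.08,0,0,0,1],[0,0,0.16,0,0,0,1],[0,0,0.25,0,0,0,1]]'
python3 -m handwheel '[[0,0,0,0,0,0,1],[0,0,0,0,0,0,1],[0,0,0,0,0,0,1],[0,0,0,0,0,0,1],[0,0,0,0,0,0,1],[0,0,0,0,0,0,1],[0,0,0,0,0,0,1],[0,0,0,0,0,0,1]]'
python3 - <<'E'
from h import *
im,st=shot('wrist','w22');print(st['ee_pos'].tolist(),st['wrist_force'])
crop(im,195,195,170,180,3.3,'w22c')
E
```

```text
time: 49.55
ee_pos: [0.4611, -0.0704, 0.033]
tool_rot: [0.0, 0.706, -0.001, 0.708]
wrist_force: [-3.8, 2.3, 11.4]
gripper_width: 0.0584
time: 50.55
ee_pos: [0.4601, -0.0701, 0.1581]
tool_rot: [0.0, 0.707, -0.0, 0.707]
wrist_force: [1.1, -0.5, -1.0]
gripper_width: 0.0582
time: 51.55
ee_pos: [0.4605, -0.0702, 0.1563]
tool_rot: [0.0, 0.707, -0.0, 0.707]
wrist_force: [-0.1, 1.2, -2.8]
gripper_width: 0.0584
[0.46047341902123806, -0.07024630873176077, 0.15628922535783202] [-0.09838048  1.18934826 -2.77654607]
```

View pics/w22c.png

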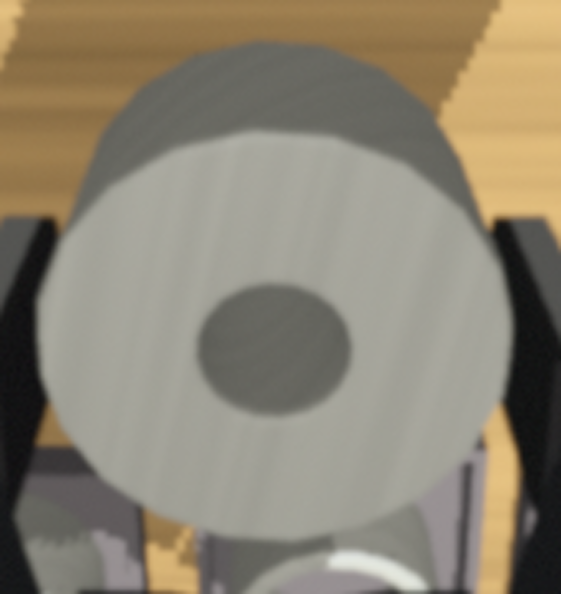

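Run:
```python
from inhand import *
st=monitor.get_state();f=3.3
g=lambda a,b,c,d:(195+a/f,195+b/f,195+c/f,195+d/f)
print('a');inhand(st,g(158,391,253,455),g(35,516,134,546),.0046)
print('b');inhand(st,g(82,467,176,508),g(35,515,130,541),.0036)
print('c');inhand(st,g(197,351,282,415),g(37,514,130,541),.003)
```

```text
a
centre-TCP mm 0.44 -1.04 diam x 28.92 y 28.6
centre-TCP mm 0.17 -0.92 diam x 58.76 y 59.2
b
centre-TCP mm 0.3 -1.04 diam x 47.67 y 47.64
centre-TCP mm 0.15 -0.98 diam x 58.91 y 59.47
c
centre-TCP mm 0.38 -1.1 diam x 19.19 y 19.09
centre-TCP mm 0.54 -0.91 diam x 59.2 y 59.38
```

```bash
python3 -m handwheel '[[0.04,0.09,0,0,0,0,1],[0.09,0.19,0,0,0,0,1],[0.14,0.29,0,0,0,0,1],[0.19,0.39,0,0,0,0,1],[0.23,0.49,0,0,0,0,1],[0.2624,0.5738,0,0,0,0,1],[0.2624,0.5738,0,0,0,0,1],[0.2624,0.5738,0,0,0,0,1]]'
python3 -m handwheel '[[0,0,-0.01,0,0,0,1],[0,0,-0.02,0,0,0,1],[0,0,-0.03,0,0,0,1],[0,0,-0.03,0,0,0,1],[0,0,-0.03,0,0,0,1],[0,0,-0.03,0,0,0,1],[0,0,-0.03,0,0,0,1],[0,0,-0.03,0,0,0,1]]'
python3 - <<'E'
from h import *
st=monitor.get_state();print(st['ee_pos'].tolist(),st['wrist_force'])
im2,_=shot('scene','s23');crop(im2,250,170,140,140,4,'s23c')
E
```

```text
time: 52.6
ee_pos: [0.5915, 0.2163, 0.156]
tool_rot: [0.0, 0.707, -0.001, 0.707]
wrist_force: [0.7, -0.9, -3.2]
gripper_width: 0.0583
time: 53.6
ee_pos: [0.5917, 0.2167, 0.1414]
tool_rot: [0.0, 0.707, -0.0, 0.707]
wrist_force: [0.1, 0.3, -2.9]
gripper_width: 0.058
[0.5916864785537352, 0.21667276154685086, 0.1413564195427988] [ 0.14104914  0.27320032 -2.92689564]
```

View pics/s23c.png

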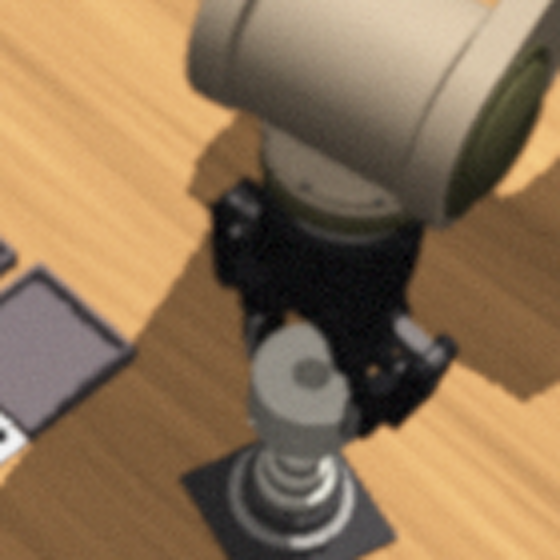

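Descend over the taper (underside from 0.108 to ~0.086).

```bash
python3 -m handwheel '[[0,0,-0.008,0,0,0,1],[0,0,-0.016,0,0,0,1],[0,0,-0.022,0,0,0,1],[0,0,-0.027,0,0,0,1],[0,0,-0.031,0,0,0,1],[0,0,-0.034,0,0,0,1],[0,0,-0.036,0,0,0,1],[0,0,-0.036,0,0,0,1]]'
python3 -m handwheel '[[0,0,-0.002,0,0,0,1],[0,0,-0.004,0,0,0,1],[0,0,-0.006,0,0,0,1],[0,0,-0.008,0,0,0,1],[0,0,-0.01,0,0,0,1],[0,0,-0.01,0,0,0,1],[0,0,-0.01,0,0,0,1],[0,0,-0.01,0,0,0,1]]'
```

```text
time: 54.65
ee_pos: [0.5917, 0.2167, 0.1233]
tool_rot: [0.0, 0.707, -0.0, 0.707]
wrist_force: [-1.1, -0.0, -2.0]
gripper_width: 0.058
time: 55.65
ee_pos: [0.5917, 0.2167, 0.1183]
tool_rot: [0.0, 0.707, -0.0, 0.707]
wrist_force: [-1.7, 0.3, -2.3]
gripper_width: 0.0584
```

```bash
python3 -m handwheel '[[0,0,-0.003,0,0,0,1],[0,0,-0.006,0,0,0,1],[0,0,-0.009,0,0,0,1],[0,0,-0.012,0,0,0,1],[0,0,-0.014,0,0,0,1],[0,0,-0.014,0,0,0,1],[0,0,-0.014,0,0,0,1],[0,0,-0.014,0,0,0,1]]'
python3 -m handwheel '[[0,0,-0.003,0,0,0,1],[0,0,-0.006,0,0,0,1],[0,0,-0.009,0,0,0,1],[0,0,-0.012,0,0,0,1],[0,0,-0.014,0,0,0,1],[0,0,-0.014,0,0,0,1],[0,0,-0.014,0,0,0,1],[0,0,-0.014,0,0,0,1]]'
```

```text
time: 56.65
ee_pos: [0.5917, 0.2167, 0.1113]
tool_rot: [0.0, 0.707, -0.0, 0.707]
wrist_force: [-1.1, 0.5, -3.5]
gripper_width: 0.0583
time: 57.65
ee_pos: [0.5917, 0.2167, 0.1044]
tool_rot: [0.0, 0.707, -0.0, 0.707]
wrist_force: [0.0, -0.2, -2.9]
gripper_width: 0.0586
```

```bash
python3 -m handwheel '[[0,0,-0.001,0,0,0,1],[0,0,-0.002,0,0,0,1],[0,0,-0.003,0,0,0,1],[0,0,-0.004,0,0,0,1],[0,0,-0.004,0,0,0,1],[0,0,-0.004,0,0,0,1],[0,0,-0.004,0,0,0,1],[0,0,-0.004,0,0,0,1]]'
```

```text
time: 58.65
ee_pos: [0.592, 0.2167, 0.103]
tool_rot: [0.0, 0.707, -0.0, 0.708]
wrist_force: [-1.3, -0.3, 6.3]
gripper_width: 0.058
```

Contact exactly at the step‑4 height. Release and look.

```bash
python3 -m handwheel '[[0,0,0.001,0,0,0,0],[0,0,0.001,0,0,0,-0.4],[0,0,0.001,0,0,0,-1],[0,0,0.001,0,0,0,-1],[0,0,0.001,0,0,0,-1],[0,0,0.02,0,0,0,-1],[0,0,0.06,0,0,0,-1],[0,0,0.12,0,0,0,-1]]'
python3 - <<'E'
from h import *
im,st=shot('wrist','w24');print(st['ee_pos'].tolist())
im2,_=shot('scene','s24');crop(im2,250,170,140,140,4,'s24c')
E
```

```text
time: 59.65
ee_pos: [0.5914, 0.2166, 0.163]
tool_rot: [0.0, 0.707, -0.0, 0.707]
wrist_force: [-0.3, -0.2, 0.2]
gripper_width: 0.0854
[0.59144511815345, 0.2166069949153425, 0.16302921680404167]
```

View pics/w24.png

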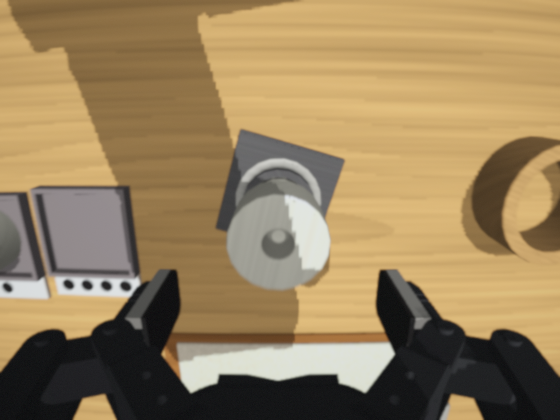

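View pics/s24c.png

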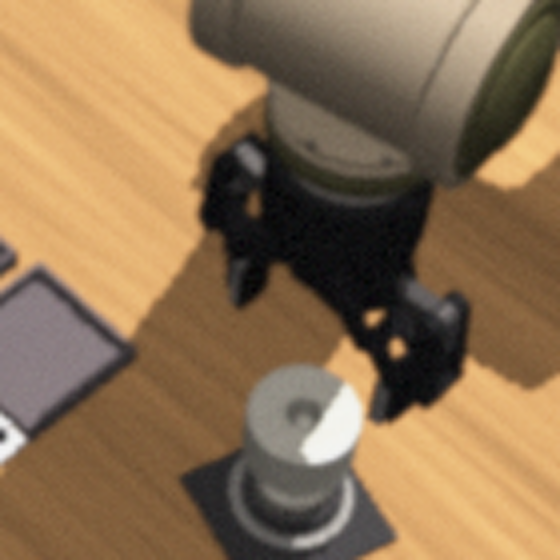

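```bash
python3 -m handwheel '[[0,0,-0.05,0,0,0,-1],[0,0,-0.1,0,0,0,-1],[0,0,-0.117,0,0,0,-1],[0,0,-0.117,0,0,0,-1],[0,0,-0.117,0,0,0,-0.5],[0,0,-0.117,0,0,0,0],[0,0,-0.117,0,0,0,1],[0,0,-0.117,0,0,0,1]]' 60
python3 -m handwheel '[[0,0,0,0,0,0,1],[0,0,0,0,0,0,1],[0,0,0.01,0,0,0,1],[0,0,0.03,0,0,0,1],[0,0,0.05,0,0,0,1],[0,0,0.08,0,0,0,1],[0,0,0.11,0,0,0,1],[0,0,0.14,0,0,0,1]]'
python3 -m handwheel '[[0.01,-0.08,0.01,0,0,0,1],[0.03,-0.18,0.01,0,0,0,1],[0.06,-0.27,0.01,0,0,0,1],[0.1,-0.344,0.01,0,0,0,1],[0.14,-0.344,0.01,0,0,0,1],[0.14,-0.344,0.01,0,0,0,1],[0.14,-0.344,0.01,0,0,0,1],[0.14,-0.344,0.01,0,0,0,1]]'
python3 - <<'E'
from h import *
im,st=shot('wrist','w25');print(st['ee_pos'].tolist(),st['wrist_force'])
E
```

```text
time: 60.75
ee_pos: [0.5924, 0.2167, 0.1057]
tool_rot: [0.001, 0.706, -0.0, 0.708]
wrist_force: [-1.5, -0.4, 5.6]
gripper_width: 0.0582
time: 61.75
ee_pos: [0.5917, 0.2167, 0.1751]
tool_rot: [0.0, 0.707, -0.0, 0.707]
wrist_force: [0.3, 0.2, -2.5]
gripper_width: 0.0579
time: 62.75
ee_pos: [0.6612, 0.0452, 0.1792]
tool_rot: [0.0, 0.707, -0.0, 0.707]
wrist_force: [0.2, 0.2, -2.0]
gripper_width: 0.0584
[0.6612071698316311, 0.04515481845785168, 0.17915409601297153] [ 0.15686719  0.20203485 -2.00810066]
```

View pics/w25.png

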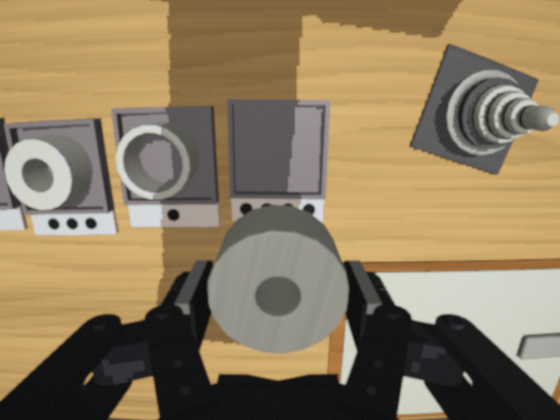

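```bash
python3 -m handwheel '[[-0.05,-0.001,0,0,0,0,1],[-0.073,-0.001,-0.04,0,0,0,1],[-0.073,-0.001,-0.1,0,0,0,1],[-0.073,-0.001,-0.16,0,0,0,1],[-0.073,-0.001,-0.21,0,0,0,1],[-0.073,-0.001,-0.25,0,0,0,1],[-0.073,-0.001,-0.266,0,0,0,1],[-0.073,-0.001,-0.266,0,0,0,1]]'
python3 -m handwheel '[[0,0,-0.003,0,0,0,1],[0,0,-0.006,0,0,0,1],[0,0,-0.009,0,0,0,1],[0,0,-0.011,0,0,0,1],[0,0,-0.013,0,0,0,1],[0,0,-0.013,0,0,0,1],[0,0,-0.013,0,0,0,1],[0,0,-0.013,0,0,0,1]]'
```

```text
time: 63.8
ee_pos: [0.6251, 0.0443, 0.046]
tool_rot: [0.0, 0.707, -0.0, 0.707]
wrist_force: [0.2, -0.6, -1.9]
gripper_width: 0.0579
time: 64.8
ee_pos: [0.6252, 0.0442, 0.0397]
tool_rot: [0.0, 0.707, -0.0, 0.707]
wrist_force: [-4.8, -0.0, 5.4]
gripper_width: 0.0577
```

Contact; release, rise, back off for final views.

```bash
python3 -m handwheel '[[0,0,0,0,0,0,0],[0,0,0,0,0,0,-1],[0,0,0,0,0,0,-1],[0,0,0,0,0,0,-1],[0,0,0.03,0,0,0,-1],[0,0,0.1,0,0,0,-1],[0,0,0.2,0,0,0,-1],[0,-0.05,0.3,0,0,0,-1]]'
python3 -m handwheel '[[0.02,-0.05,0.05,0,0,0,-1],[0.03,-0.1,0.05,0,0,0,-1],[0.03,-0.1,0.05,0,0,0,-1],[0.03,-0.1,0.05,0,0,0,-1],[0.03,-0.1,0.05,0,0,0,-1],[0.03,-0.1,0.05,0,0,0,-1],[0.03,-0.1,0.05,0,0,0,-1],[0.03,-0.1,0.05,0,0,0,-1]]'
python3 - <<'E'
from h import *
im,st=shot('wrist','w26');print(st['ee_pos'].tolist(),st['tool_rot'].tolist(),st['wrist_force'])
im2,_=shot('scene','s26');crop(im2,140,160,260,170,3,'s26c');cv2.imwrite('pics/t26.png',cams.capture('top'))
E
```

```text
time: 65.8
ee_pos: [0.625, 0.0201, 0.1921]
tool_rot: [-0.0, 0.707, 0.0, 0.708]
wrist_force: [0.5, -1.0, 0.3]
gripper_width: 0.0851
time: 66.8
ee_pos: [0.6402, -0.0307, 0.2143]
tool_rot: [0.0, 0.707, -0.0, 0.707]
wrist_force: [-0.9, 0.0, -0.1]
gripper_width: 0.0857
[0.6401654662764991, -0.03068531222501902, 0.21426585455159586] [0.0003347846186295885, 0.707110252936848, -0.00030524572169624546, 0.7071031642807825] [-0.92592424  0.00664704 -0.09830211]
```

View pics/w26.png

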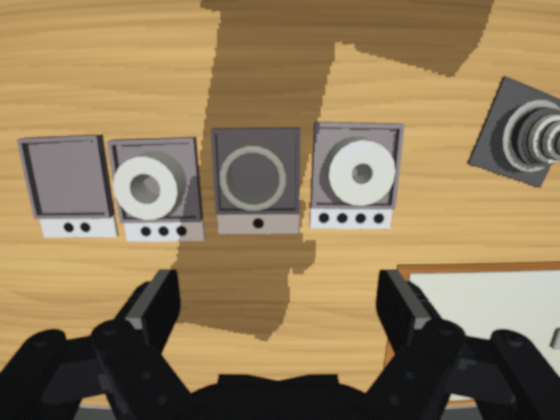

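View pics/s26c.png

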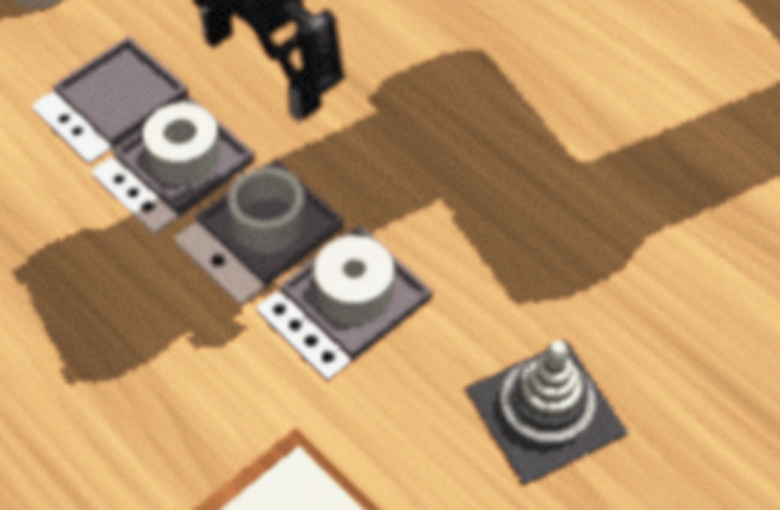

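View pics/t26.png

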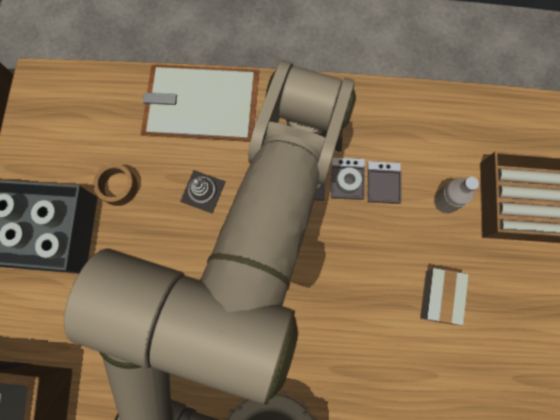

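Run:
```python
from h import *
st=monitor.get_state()
P=plane('wrist',[[145.5,188],[252,177.5],[362,172.5]],.040,st)[:,:2]
print((P-[[.6389,-.1524],[.6303,-.0523],[.6245,.0447]])*1e3, st['time'])
from workcell import job_done
print(job_done())
```

```text
[[-0.84224317  0.15107917]
 [-1.47838965 -2.64483386]
 [-0.17263395 -1.77623916]] 66.95
the job is handed in; nothing more can be done
None
```

I set the gauge in the holder and it is standing upright. All three rings present were gauged left to right and laid in their trays, and I handed the job in at about 67 s. No verdict is reported.

| Ring (left to right) | Stopped at | Tray | Offset from tray centre |
|---|---|---|---|
| First (a) | step 3 | 3 dots | within 1 mm |
| Second (b) | step 1 | 1 dot | within 3 mm |
| Third (c) | step 4 | 4 dots | within 2 mm |

- **Missing ring:** only three rings were there at the start. Their bores matched rings a, b and c, so ring d was the absent one and the 2-dot tray stays empty.
- **Readings:** each ring met resistance at about its step's expected height. The wrist and scene pictures showed it sitting flat on the gauge.
- **Ring b moved:** it had shifted about 2–3 cm while I was placing ring a. I measured it again before picking it up.
- **Last checks:** the final pictures show every ring flat in its tray and the gauge upright in the holder. The gripper is open and clear. The bottle, carton and tape roll look undisturbed in the top view, but I judged that by eye and did not measure them.
- **Disagreements:** the fixed cameras and the wrist camera differed by up to about 5 mm on the trays, so I used the wrist measurements. The gripper opening read about 2–3 mm too small on known diameters, which had no effect.

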